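Unload the parts washer

TASK

The wash is finished. Raise the washer's lid to 75 degrees and leave it standing there, so that it drips back into the tank; never let it go past 85 degrees, or it drips down the back. Then take every clean casting out of the basket and stand it, flange down, flat on the floor of the grey tote (side by side, none on top of another), lay the shaft along the grooves of both V-blocks with its middle midway between them, and leave the cans, the hand tools and the brush where they are.

Things in the scene. Friction and masses are not known exactly. Their poses are not given: they have to be found in the camera images.
- lid (a joint): the washer lid's hinge angle, rad: 0 = shut (level), grows as the lid is raised, 1.309 = 75 degrees, 1.571 = upright; stops at 1.75. The hinge is stiff: the lid stays at whatever angle it is left. Raising it takes about 8 N at the grab bar.
- lid_bar (a point): middle of the lid's grab bar: level round steel bar, 12 mm diameter, 170 mm long, parallel to the hinge, in the plane of the lid, its axis 40 mm out from the lid's free front edge, held by two arms at its ends (a finger fits between bar and lid). 265 mm from the hinge line. It can be pinched from above and then turns between the fingers as the lid swings
- lid_hinge (a point): fixed point on the hinge line, at the middle of the lid's far edge, 92 mm above the bench, level with the tank rim; axes as the washer's (x from lid front to hinge, y along the hinge, z up). With the lid shut, lid_bar lies at x = -265 mm, z = +4 mm from it
- washer: grey drop-in parts washer, fixed. Tank upstand 226 mm (x) by 356 mm (y), rim 90 mm above the bench, walls 6 mm; steel lid 225 by 352 by 8 mm hinged at its far side; behind the hinge a housing 84 mm deep, 112 mm high. Origin on the bench; x runs from the lid's front to the hinge (hinge line at x = +75 mm, tank front at x = -150 mm), y along the hinge, z up
- basket (a point): drain basket in the tank: middle of its castings' side, on the basket floor, 40 mm above the bench; axes as the washer's. Castings' side 141 mm (x) by 205 mm (y), with a low 18 mm rim; a divider 18 mm high at y = +104 mm parts it from the shaft's lane, 102 mm wide. The tank walls stand 12 to 14 mm outside the basket rim in front and at the sides
- tote: open grey plastic tote, fixed on the bench, 300 mm (its x) by 200 mm (its y), 62 mm high, walls 5 mm. Origin at the centre of its underside
- tote_in (a point): centre of the tote's inner floor, 5 mm above the bench; axes as the tote's, z up. Clear inside 290 by 190 mm
- vblocks: two steel V-blocks, 80 mm high, on a steel plate 160 by 120 by 12 mm, fixed on the bench. Origin at the centre of the plate's underside; the V grooves run along its x. The V-blocks stand 35 mm either side of the middle along x, each 18 mm thick along x and 52 mm wide; V faces at 45 degrees, mouth about 37 mm wide
- v_axis (a point): where the middle of the shaft's axis comes when it lies properly in both Vs: midway between the V-blocks, 75 mm above the bench; its x runs along the grooves, z up
- shaft: stepped steel shaft, 130 mm long, 18 mm diameter over the middle 100 mm, 14 mm at the ends; about 0.25 kg. Origin at its middle, on the axis; x along it. It starts along the washer's x in two white V cradles in its lane of the basket (38 mm either side of its middle, 8 mm thick), axis 20 mm above the basket floor
- casting1: aluminium bearing casting (one of up to six alike; None if absent): a square flange 50 by 50 by 18 mm with a round hub 28 mm diameter standing up from its middle, 46 mm high overall, about 0.17 kg. Origin at the centre of the flange's underside, z up along the hub. Starts flange down on the basket floor
- casting2: aluminium bearing casting (one of up to six alike; None if absent): a square flange 50 by 50 by 18 mm with a round hub 28 mm diameter standing up from its middle, 46 mm high overall, about 0.17 kg. Origin at the centre of the flange's underside, z up along the hub. Starts flange down on the basket floor
- casting3: aluminium bearing casting (one of up to six alike; None if absent): a square flange 50 by 50 by 18 mm with a round hub 28 mm diameter standing up from its middle, 46 mm high overall, about 0.17 kg. Origin at the centre of the flange's underside, z up along the hub. Starts flange down on the basket floor
- casting4: aluminium bearing casting (one of up to six alike; None if absent): a square flange 50 by 50 by 18 mm with a round hub 28 mm diameter standing up from its middle, 46 mm high overall, about 0.17 kg. Origin at the centre of the flange's underside, z up along the hub. Starts flange down on the basket floor
- casting5: aluminium bearing casting (one of up to six alike; None if absent): a square flange 50 by 50 by 18 mm with a round hub 28 mm diameter standing up from its middle, 46 mm high overall, about 0.17 kg. Origin at the centre of the flange's underside, z up along the hub. Starts flange down on the basket floor
- casting6: aluminium bearing casting (one of up to six alike; None if absent): a square flange 50 by 50 by 18 mm with a round hub 28 mm diameter standing up from its middle, 46 mm high overall, about 0.17 kg. Origin at the centre of the flange's underside, z up along the hub. Starts flange down on the basket floor
- can_a: bystander, to be left alone: black can, 56 mm diameter, 170 mm tall; origin at the centre of its underside
- can_b: bystander, to be left alone: aluminium can, 56 mm diameter, 150 mm tall; origin at the centre of its underside
- wrench: bystander, to be left alone: steel wrench, 120 mm long, lying on the bench; origin at the middle of its length, underside
- screwdriver: bystander, to be left alone: screwdriver, 120 mm long, lying on the bench; origin at the middle of its length, underside
- brush: bystander, to be left alone: brush lying on the housing behind the washer's lid, 112 mm up; origin at the middle of its length, underside
Things that resemble listed ones, but are neither listed nor needed, are in the scene too. Leave any green or turquoise look-alike of the vblocks alone.

How it is judged:
On the way:
1. the lid stands at 75 degrees (70 to 80) (value of joint lid between 1.222 and 1.396 rad and velocity of joint lid between -0.05 and 0.05 rad/s and contact force between the fingers and lid below 0.5 N), for 0.3 s.
At the end, for the whole second after the job is handed in: Lid still at 75 degrees (5 either way); every casting at rest in the tote, flange flat on its floor (within 8 mm, tilt under 0.15 rad); shaft still in both Vs, its middle within 15 mm of midway along them, 5 mm sideways and in height, aligned within 0.08 rad (value of joint lid between 1.222 and 1.396 rad and velocity of joint lid between -0.05 and 0.05 rad/s and x of casting1 in the frame of tote_in between -0.145 and 0.145 m and y of casting1 in the frame of tote_in between -0.095 and 0.095 m and z of casting1 in the frame of tote_in between -0.006 and 0.008 m and angle between each of casting1, casting2, casting3, casting4, casting5, casting6's own z axis and vertical below 0.15 rad and linear speed of each of casting1, casting2, casting3, casting4, casting5, casting6, shaft below 0.03 m/s and x of casting2 in the frame of tote_in between -0.145 and 0.145 m and y of casting2 in the frame of tote_in between -0.095 and 0.095 m and z of casting2 in the frame of tote_in between -0.006 and 0.008 m and x of casting3 in the frame of tote_in between -0.145 and 0.145 m and y of casting3 in the frame of tote_in between -0.095 and 0.095 m and z of casting3 in the frame of tote_in between -0.006 and 0.008 m and x of casting4 in the frame of tote_in between -0.145 and 0.145 m and y of casting4 in the frame of tote_in between -0.095 and 0.095 m and z of casting4 in the frame of tote_in between -0.006 and 0.008 m and x of casting5 in the frame of tote_in between -0.145 and 0.145 m and y of casting5 in the frame of tote_in between -0.095 and 0.095 m and z of casting5 in the frame of tote_in between -0.006 and 0.008 m and x of casting6 in the frame of tote_in between -0.145 and 0.145 m and y of casting6 in the frame of tote_in between -0.095 and 0.095 m and z of casting6 in the frame of tote_in between -0.006 and 0.008 m and x of shaft in the frame of v_axis between -0.015 and 0.015 m and y of shaft in the frame of v_axis between -0.005 and 0.005 m and z of shaft in the frame of v_axis between -0.005 and 0.005 m and angle between the x axis of shaft and the x axis of v_axis, either way round below 0.08 rad); the robot touches nothing.
It fails at once if the lid goes past 85 degrees (value of joint lid above 1.484 rad).
It fails at once if a bystander is shifted by more than 30 mm or knocked over (distance of any of can_a, can_b, wrench, screwdriver, brush from where it was at the start of the episode above 0.03 m or angle between any of can_a, can_b's own z axis and vertical above 0.5 rad).
Of casting1, casting2, casting3, casting4, casting5, casting6 only 4 to 6 are there at a start; the rules pass over those that are not, and their reading is None.
At some moment in a run one of casting1, casting2, casting3, casting4, casting5, casting6 may be knocked a few centimetres aside while the robot is not near it.
It also fails if it takes over 210 s, if anything falls off the work surface, if the arm or the gripper's body presses on something with over 40 N, if the wrist force passes 120 N, or if a joint passes its speed limit or range.

ROBOT

A 7-joint arm with a two-finger parallel gripper is mounted at the origin on the work surface. World frame = base frame: x ahead of the robot, y to its left, z up, the work surface at z = 0. Lengths are in m, angles in rad, forces in N, time in s.
With the tool pointing down it reaches from about 0.4 to 0.85 m from the base axis. Payload 6.9 kg.
Tool frame: the origin (TCP) lies on the front face of the gripper's body, between the roots of the fingers; the fingertips stand 73 mm ahead of it and the grasp point (between the pads) lies 54 mm ahead of it; z points along the fingers, y is the line along which they close (so a half turn about z gives the same grasp; the last joint's range is limited). The gripper opens to 85 mm and grips with 20 to 120 N. Pads are 22 mm wide; open, the fingers measure 114 mm over their backs; the gripper's body (76 mm by 85 mm) begins 54 mm behind the grasp point. The pads swing forward as they close: fully open they stand 13 mm farther back than shut.
Start: joints at [1.228, 0.507, -0.238, 1.5, 0.126, 1.149, -0.155], TCP at [0.271, -0.563, 0.304] pointing down, gripper open.
Joint ranges: [-3.08, 3.08], [-0.24, 2.05], [-1.43, 1.35], [0, 2.5], [-1.52, 4.66], [0.17, 1.96], [-2.89, 2.89]. Speed limits (rad/s): [2.39, 2.39, 3.14, 3.14, 3.14, 3.14, 3.14].

INTERFACE

Orientations are given as a rotation vector (axis times angle).
In Python, from cell import r gives the robot as it stands. The module is installed in compiled form; this text tells all that it offers.
- The arm moves only by the shell command python3 -m crank 'ROWS' [OPENING] [FORCE]. ROWS is JSON, one flat list of numbers, 6 for each row, row after row: the shift along the world's x, y, z each as a share of 0.025 m, from -1 to 1, then the turn, a rotation vector about the world's x, y, z each as a share of 6 degrees, from -1 to 1. A call has 1 to 12 rows; each row shifts and turns the commanded pose from where the row before left it; what a row does not reach is not made up. A row lasts 1/12 s, in which the tool goes at most 41.7 mm and 7.16 degrees, less where a joint would pass 70% of its speed; a pose out of reach is approached as far as the arm can. A call with a number of a shift or a turn outside -1 to 1 is refused whole. A call with a gripper value outside its range is refused whole. OPENING is the finger opening in mm, from 0 to 85.4, set as the call begins (- or left out, the last holds). The fingers move at their own pace and stop on an object; FORCE is the grip in N (left out, the last holds). Time passes only in rows, so rows that do not move let the fingers close. It gives the time, the measured TCP pose, the force, the opening and the grip force at its end, in the units of the state.
- r.get_state(): the state, without advancing time (a new reading comes with each control period).
- r.capture(name): name is "scene" or "top"; returns (picture, depth): 384x512x3 uint8, blue, green, red; 384x512 float32, m along the optical axis (not along the pixel's ray), 0 where there is no reading.
- r.get_calibration(name): a dict with "K" (3x3 intrinsics, pixels), "distortion" ([k1, k2, p1, p2, k3] as OpenCV has them; the pictures are not rectified), "xyz" and "rotation" of the camera in the world. Camera axes: x right, y down, z forward; pixel columns grow to the right and rows downward; lengths in m; the calibration is good to about 2 mm. A picture is of the moment at which its call begins. get_calibration takes no time and is no camera call.
- r.job_done(): hands the job in; it is judged then, once.
The state is a dict: "time_s": time; "joint_pos": joint angles; "dq": joint speeds; "joint_torque": joint torques, N m; "tcp_pos": TCP position; "tool_rot": TCP orientation; "wrist_force": force on the tool from outside, world axes, zero at the start; "wrist_torque": the same for the moment, N m; "grip_width": finger opening in m; "finger_force": force on a finger pad.
Only numpy, scipy, OpenCV 4.12 (cv2) and the standard library are available. Lean on these libraries where they do the work, as an engineer would, in place of code of your own. Each camera call takes 0.05 s, during which the arm holds its last target. There are 200 camera calls.

## Working session

There is one attempt and no reset: what is moved stays moved. The work goes in short steps, Python scripts to look and compute and a shell command to move; the robot and the scene stay as the last step left them, time stands still between calls to the robot, and variables do not carry over. Pictures are saved under pics/ and viewed, at most 14 in all, crops included, and the job is handed in when it is done.

```bash
mkdir -p pics
cat > h.py <<'E'
import numpy as np, cv2
from cell import r
from scipy.spatial.transform import Rotation as R
def cal(n):
    c=r.get_calibration(n); K=np.array(c["K"],float); d=np.array(c["distortion"],float)
    rot=np.array(c["rotation"],float)
    M=rot if rot.shape==(3,3) else R.from_rotvec(rot).as_matrix()
    return K,d,np.array(c["xyz"],float),M
def ray(n,uv):
    K,d,o,M=cal(n); p=cv2.undistortPoints(np.array(uv,float).reshape(-1,1,2),K,d).reshape(-1,2)
    return o,np.c_[p,np.ones(len(p))]@M.T
def onz(n,uv,z):
    o,v=ray(n,uv); return o+v*((z-o[2])/v[:,2])[:,None]
def bydepth(n,uv,dep):
    o,v=ray(n,uv); return o+v*np.array([dep[int(round(b)),int(round(a))] for a,b in uv])[:,None]
def proj(n,P):
    K,d,o,M=cal(n); return cv2.projectPoints((np.array(P,float).reshape(-1,3)-o)@M,np.zeros(3),np.zeros(3),K,d)[0].reshape(-1,2)
def cloud(n,dep):
    v,u=np.mgrid[0:384,0:512]; uv=np.c_[u.ravel(),v.ravel()]; o,w=ray(n,uv)
    P=o+w*dep.ravel()[:,None]; P[dep.ravel()==0]=np.nan; return P.reshape(384,512,3)
E
python3 - <<'E'
from h import *
s=r.get_state(); print({k:np.round(v,3) for k,v in s.items()})
for n in("scene","top"):
    im,d=r.capture(n); print(n,r.get_calibration(n)); np.savez(f"{n}0.npz",im=im,d=d)
    cv2.imwrite(f"pics/{n}0.png",cv2.resize(im,(800,600),interpolation=cv2.INTER_CUBIC))
E
```

```text
{'time_s': np.float64(0.0), 'joint_pos': array([ 1.228,  0.508, -0.238,  1.501,  0.126,  1.149, -0.155]), 'dq': array([-0.001,  0.001, -0.   , -0.   ,  0.001, -0.002, -0.001]), 'joint_torque': array([ 1.0000e-03, -6.2060e+01, -2.1870e+00, -2.4965e+01,  1.3000e-02,
        1.2000e-02,  0.0000e+00]), 'tcp_pos': array([ 0.27 , -0.563,  0.303]), 'tool_rot': array([-3.061e+00, -6.970e-01,  1.000e-03]), 'wrist_force': array([0.086, 0.427, 0.   ]), 'wrist_torque': array([ 0.022, -0.017,  0.015]), 'finger_force': np.float64(0.0), 'grip_width': np.float64(0.086)}
scene {'K': array([[366.60641126,   0.        , 257.73463897],
       [  0.        , 366.60641126, 189.16895204],
       [  0.        ,   0.        ,   1.        ]]), 'distortion': array([0.01660879, 0.        , 0.        , 0.        , 0.        ]), 'xyz': array([ 1.32406704, -0.02112031,  0.60893188]), 'rotation': array([-1.50011579, -1.69703718,  0.94101575])}
top {'K': array([[493.5479195 ,   0.        , 248.56739004],
       [  0.        , 493.5479195 , 192.18913096],
       [  0.        ,   0.        ,   1.        ]]), 'distortion': array([-0.07691367,  0.        ,  0.        ,  0.        ,  0.        ]), 'xyz': array([ 0.24392717, -0.08621668,  1.46905008]), 'rotation': array([-2.15748739,  2.09846236, -0.19643211])}
```

View pics/scene0.png

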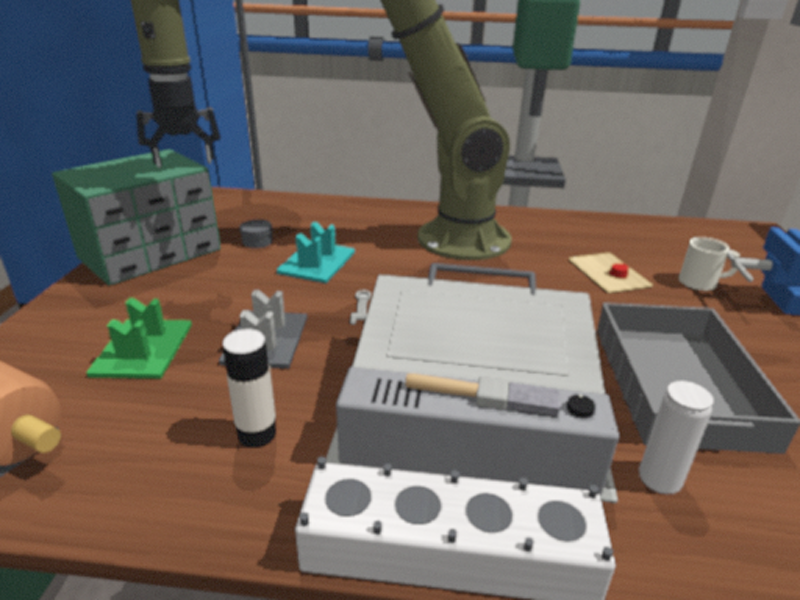

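View pics/top0.png

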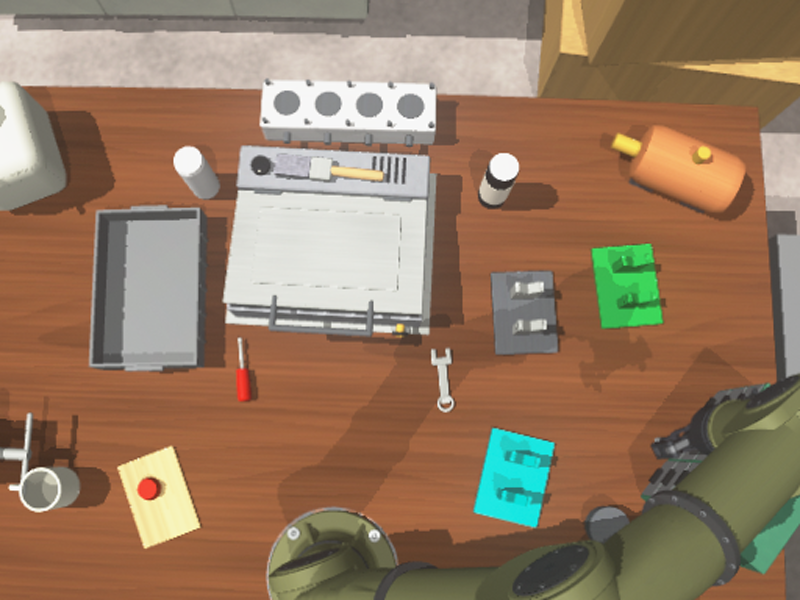

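The top view (800×600) shows the lid with its bar at (320,330), on the robot side, and the housing with the brush at (335,170). The tote is at (148,288), the black can at (498,180) and the white can at (196,172).
V-block candidates are grey (525,312), green (627,285) and turquoise (514,477). The grey steel one fits the description, and the coloured ones are the look-alikes. I'll confirm that in a crop and measure from the depth.

Run:
```python
from h import *
D=np.load("top0.npz"); im,d=D["im"],D["d"]; P=cloud("top",d); z=P[...,2]
f=800/512
cv2.imwrite("pics/crop1.png",cv2.resize(im[130:260,120:380],(800,400),interpolation=cv2.INTER_CUBIC))
def rect(mask,name,k=3):
    n,l,st,c=cv2.connectedComponentsWithStats(mask.astype(np.uint8),connectivity=4)
    for i in np.argsort(-st[1:,4])[:k]+1:
        if st[i,4]<25: continue
        Q=P[l==i]; Q=Q[~np.isnan(Q).any(1)]
        (cx,cy),(w,h),a=cv2.minAreaRect(Q[:,:2].astype(np.float32))
        print(name,"px",c[i].round(),"n",st[i,4],"ctr",round(cx,4),round(cy,4),"size",round(w,4),round(h,4),"ang",round(a,2),"z",np.median(Q[:,2]).round(4))
v,u=np.mgrid[0:384,0:512]
box=lambda a,b,c,e:(u*f>a)&(u*f<c)&(v*f>b)&(v*f<e)
print("bench z",np.nanmedian(z[box(440,420,470,470)]))
W=box(215,130,445,345)
rect(W&(z>.085)&(z<.106),"lid+",3)
rect(W&(z>.107)&(z<.116),"housing",2)
rect(box(80,190,220,380)&(z>.052)&(z<.07),"toterim",2)
rect(box(80,190,220,380)&(z>-.005)&(z<.02)&(im.max(2).astype(int)-im.min(2)<25),"totefloor",2)
rect(box(480,255,575,365)&(z>.005)&(z<.02),"plate",2)
rect(box(480,255,575,365)&(z>.06)&(z<.09),"vtops",5)
rect(box(470,140,530,215)&(z>.15),"can_a",1); rect(box(165,140,225,205)&(z>.13),"can_b",1)
rect(box(230,330,262,410)&(im[...,2]>150)&(im[...,1]<80),"scrw",1)
# bar: pixels forward
B=box(265,322,380,336)&(z>.08)&(z<.11); rect(B,"bar",2)
```

```text
bench z 0.00016112892849495797
lid+ px [212. 129.] n 1164 ctr 0.6733 0.0231 size 0.354 0.0466 ang 87.7 z 0.1023
lid+ px [205. 201.] n 128 ctr 0.4688 0.0343 size 0.1625 0.0069 ang 88.57 z 0.0895
lid+ px [260. 204.] n 50 ctr 0.4649 -0.1178 size 0.0114 0.057 ang 4.02 z 0.0883
housing px [219. 110.] n 2131 ctr 0.7314 0.0216 size 0.3537 0.0889 ang 88.08 z 0.1115
housing px [211. 143.] n 1473 ctr 0.6282 0.026 size 0.3525 0.0774 ang 88.08 z 0.112
toterim px [ 92. 183.] n 973 ctr 0.5184 0.3689 size 0.3172 0.2082 ang 3.07 z 0.0605
totefloor px [ 95. 185.] n 5471 ctr 0.5214 0.3786 size 0.2872 0.1815 ang 2.97 z 0.0053
totefloor px [131. 150.] n 41 ctr 0.6253 0.2733 size 0.0878 0.0053 ang 3.19 z 0.0121
plate px [335. 200.] n 1715 ctr 0.4946 -0.3495 size 0.1638 0.1267 ang 3.66 z 0.0117
vtops px [338. 184.] n 131 ctr 0.5304 -0.3459 size 0.0198 0.0532 ang 0.74 z 0.0735
vtops px [340. 208.] n 123 ctr 0.4601 -0.3501 size 0.0192 0.0536 ang 1.47 z 0.0749
can_a px [322. 108.] n 327 ctr 0.7281 -0.2853 size 0.0534 0.0528 ang 27.62 z 0.1688
can_b px [121. 103.] n 312 ctr 0.7334 0.283 size 0.0534 0.0545 ang 0.05 z 0.1491
scrw px [155. 246.] n 149 ctr 0.3426 0.1836 size 0.0606 0.0218 ang 8.37 z 0.0242
```

View pics/crop1.png

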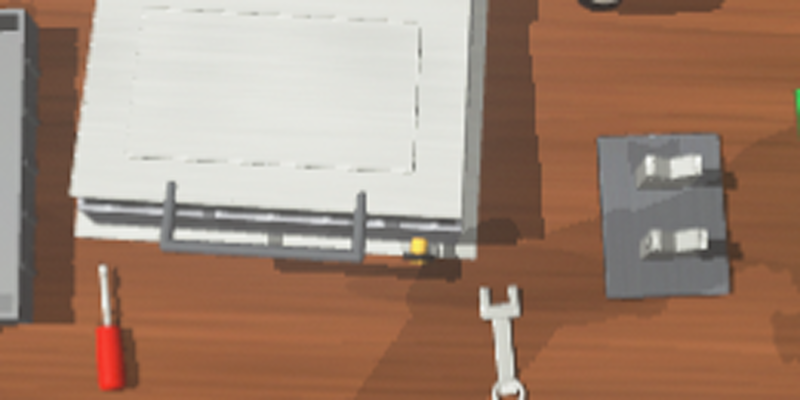

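The crop confirms the grey plate with steel V-blocks at crop (665,215), and the bar at crop (262,247). The lid stands slightly ajar, since it is higher towards the front. I'll fit the lid plane, the bar and the fixed poses.

Run:
```python
from h import *
D=np.load("top0.npz"); im,d=D["im"],D["d"]; P=cloud("top",d); z=P[...,2]
L=P[135:190,160:262].reshape(-1,3); L=L[~np.isnan(L).any(1)]
c=L.mean(0); n=np.linalg.svd(L-c,full_matrices=False)[2][2]; n*=np.sign(n[2])
print("lid plane",c,n,"tilt deg",np.degrees(np.arccos(n[2])),"res",np.std((L-c)@n))
th=np.radians(-2.0) # from rect angles: housing 88.08 => yaw ~ -1.92
hx=np.array([np.cos(th),np.sin(th)])
print("dir of tilt",np.degrees(np.arctan2(n[1],n[0])))
for u in range(178,236,8):
    v=np.arange(203,216); k=[(vv,np.round(P[vv,u],3)) for vv in v]
    zz=[(vv,P[vv,u]) for vv in v if P[vv,u,2]>.11]
    print(u,[(int(a),b.round(4).tolist()) for a,b in zz])
# washer tank front rim & housing edges
for nm,m in(("housing",(z>.108)&(z<.117)&(P[...,0]>.69)&(P[...,0]<.80)&(abs(P[...,1])<.25)),):
    Q=P[m]; print(nm,np.percentile(Q,[1,99],axis=0).round(4)); (cx,cy),s,a=cv2.minAreaRect(Q[:,:2].astype(np.float32)); print(cx,cy,s,a)
print("rim front", [(u,np.round(P[203,u],4).tolist()) for u in (150,160,250,262,268)])
print("K pix bar",proj("top",[[.44,.02,.14]]))
# tote inner walls from rim
S=r.get_state(); print(R.from_rotvec(S["tool_rot"]).as_matrix().round(3))
```

```text
lid plane [0.57370684 0.02185623 0.12260437] [ 0.16582888 -0.00681073  0.98613102] tilt deg 9.55351167191754 res 0.0028660810897925045
dir of tilt -2.351862078595934
178 [(208, [0.4372, 0.1032, 0.1441]), (209, [0.4337, 0.1022, 0.1494]), (210, [0.4313, 0.1025, 0.1466]), (211, [0.4287, 0.1024, 0.1463])]
186 [(208, [0.4383, 0.0818, 0.1405]), (209, [0.4353, 0.0815, 0.1422]), (210, [0.4317, 0.0806, 0.1485]), (211, [0.4289, 0.0803, 0.1493]), (212, [0.4276, 0.0815, 0.1386])]
194 [(209, [0.4346, 0.0587, 0.1513]), (210, [0.4329, 0.0593, 0.1447]), (211, [0.43, 0.0591, 0.1459]), (212, [0.4277, 0.0593, 0.1425])]
202 [(209, [0.4368, 0.0381, 0.141]), (210, [0.4333, 0.0375, 0.146]), (211, [0.4298, 0.0369, 0.1512]), (212, [0.4274, 0.037, 0.1494]), (213, [0.4255, 0.0374, 0.143])]
210 [(210, [0.4338, 0.0158, 0.1468]), (211, [0.4307, 0.0155, 0.1495]), (212, [0.4283, 0.0155, 0.1471]), (213, [0.426, 0.0157, 0.1439])]
218 [(210, [0.435, -0.0056, 0.1428]), (211, [0.4319, -0.0059, 0.1452]), (212, [0.429, -0.0061, 0.1465]), (213, [0.4268, -0.0059, 0.1429]), (214, [0.4243, -0.0059, 0.1407])]
226 [(211, [0.432
[... 216 characters left out ...]
8, 0.1412]), (209, [0.439, -0.0489, 0.1423]), (210, [0.4365, -0.049, 0.1411]), (211, [0.433, -0.0492, 0.1465]), (212, [0.4301, -0.0493, 0.1475]), (213, [0.4278, -0.0493, 0.1441]), (214, [0.4249, -0.0495, 0.1457]), (215, [0.4231, -0.0494, 0.1389])]
housing [[ 0.6917 -0.1517  0.1081]
 [ 0.7765  0.1943  0.1167]]
0.7314816117286682 0.02125467360019684 (0.3530990779399872, 0.08883503824472427) 88.0757064819336
rim front [(150, [0.4699, 0.2078, 0.0073]), (160, [0.4706, 0.1775, 0.0082]), (250, [0.4644, -0.0921, 0.0948]), (262, [0.4665, -0.1262, 0.0874]), (268, [0.4657, -0.1429, 0.0954])]
K pix bar [[208.72150804 208.06411065]]
[[ 0.901  0.433 -0.001]
 [ 0.433 -0.901  0.001]
 [-0.    -0.002 -1.   ]]
```

```bash
python3 -m crank '[0.27,0.98,-0.05,0,0,0.433, 0.27,0.98,-0.05,0,0,0.433, 0.27,0.98,-0.05,0,0,0.433, 0.27,0.98,-0.05,0,0,0.433, 0.27,0.98,-0.05,0,0,0.433, 0.27,0.98,-0.05,0,0,0.433, 0.27,0.98,-0.05,0,0,0.433, 0.27,0.98,-0.05,0,0,0.433, 0.27,0.98,-0.05,0,0,0.433, 0.27,0.98,-0.05,0,0,0.433, 0.27,0.98,-0.05,0,0,0.433, 0.27,0.98,-0.05,0,0,0.433]' 30 40
python3 -m crank '[0.27,0.98,-0.05,0,0,0.433, 0.27,0.98,-0.05,0,0,0.433, 0.27,0.98,-0.05,0,0,0.433, 0.27,0.98,-0.05,0,0,0.433, 0.27,0.98,-0.05,0,0,0.433, 0.27,0.98,-0.05,0,0,0.433, 0.27,0.98,-0.05,0,0,0.433, 0.27,0.98,-0.05,0,0,0.433, 0.27,0.98,-0.05,0,0,0.433, 0.27,0.98,-0.05,0,0,0.433, 0.27,0.98,-0.05,0,0,0.433, 0.27,0.98,-0.05,0,0,0.433]'
cat >> h.py <<'E'
def st():
    s=r.get_state(); M=R.from_rotvec(s["tool_rot"]).as_matrix()
    print("t",round(float(s["time_s"]),2),"tcp",np.round(s["tcp_pos"],4),"yang",round(float(np.degrees(np.arctan2(M[1,1],M[0,1]))),2),"z",M[:,2].round(3),"w",round(float(s["grip_width"]),4),"ff",round(float(s["finger_force"]),1),"F",np.round(s["wrist_force"],1),"q",np.round(s["joint_pos"],2)); return s,M
E
python3 -c "from h import *;st()"
```

```text
time_s: 1.1
tcp_pos: [0.3515, -0.2681, 0.2886]
tool_rot: [-2.761, -1.498, 0.0]
wrist_force: [0.4, 0.2, -1.0]
grip_width: 0.0301
finger_force: 0.0
time_s: 2.1
tcp_pos: [0.4325, 0.0257, 0.2737]
tool_rot: [-2.257, -2.185, 0.001]
wrist_force: [0.6, 0.2, 0.1]
grip_width: 0.0302
finger_force: 0.0
t 2.1 tcp [0.4325 0.0257 0.2737] yang -1.88 z [-0. -0. -1.] w 0.0302 ff 0.0 F [0.6 0.2 0.1] q [ 0.43  0.29 -0.71  2.02  0.24  0.91 -0.44]
```

```bash
python3 -m crank '[-0.02,0,-0.78,0,0,0, -0.02,0,-0.78,0,0,0, -0.02,0,-0.78,0,0,0, 0,0,-0.78,0,0,0, 0,0,0,0,0,0]' 30
python3 -m crank '[0,0,0,0,0,0, 0,0,0,0,0,0, 0,0,0,0,0,0, 0,0,0,0,0,0, 0,0,0,0,0,0]' 0 30
python3 - <<'E'
from h import *
st(); im,d=r.capture("scene"); cv2.imwrite("pics/s1.png",cv2.resize(im[120:300,180:420],(800,600),interpolation=cv2.INTER_CUBIC))
E
```

```text
time_s: 2.52
tcp_pos: [0.4294, 0.0243, 0.1932]
tool_rot: [-2.257, -2.18, 0.006]
wrist_force: [-0.1, 0.1, 0.5]
grip_width: 0.03
finger_force: 0.0
time_s: 2.93
tcp_pos: [0.4325, 0.0247, 0.1969]
tool_rot: [2.259, 2.181, 0.005]
wrist_force: [5.3, 0.7, -10.6]
grip_width: 0.0108
finger_force: 29.2
t 2.93 tcp [0.4325 0.0247 0.1969] yang -2.02 z [ 0.003  0.001 -1.   ] w 0.0108 ff 29.2 F [  5.3   0.7 -10.6] q [ 0.36  0.4  -0.64  2.13  0.37  0.71 -0.56]
```

View pics/s1.png

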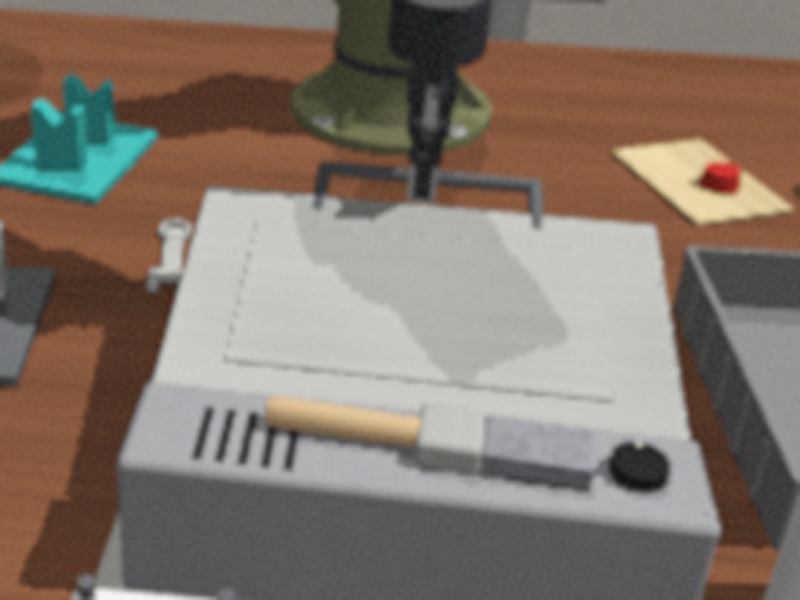

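Crop (425,185) shows the fingers astride the bar. Next I swing it about the hinge, at about x=0.6925, z=0.092.

```bash
python3 -m crank '[0.218,-0.01,0.9,0,0,0, 0.295,-0.01,0.877,0,0,0, 0.37,-0.01,0.848,0,0,0, 0.443,-0.015,0.812,0,0,0, 0.512,-0.015,0.77,0,0,0, 0.577,-0.02,0.723,0,0,0, 0.638,-0.02,0.67,0,0,0, 0.694,-0.02,0.612,0,0,0, 0.744,-0.025,0.549,0,0,0, 0.79,-0.025,0.482,0,0,0, 0,0,0,0,0,0]'
python3 - <<'E'
from h import *
s,M=st(); g=s["tcp_pos"]+.054*M[:,2]; print(g, np.degrees(np.arctan2(g[2]-.092,.6925-g[0]))-.86, np.hypot(g[2]-.092,.6925-g[0]))
E
```

```text
time_s: 3.9
tcp_pos: [0.563, 0.0211, 0.3818]
tool_rot: [-2.259, -2.183, -0.0]
wrist_force: [-12.1, -2.6, 26.4]
grip_width: 0.0109
finger_force: 32.3
t 3.9 tcp [0.563  0.0211 0.3818] yang -1.98 z [ 0.  0. -1.] w 0.0109 ff 32.3 F [-12.1  -2.6  26.4] q [ 0.37  0.41 -0.7   1.53  0.27  1.3  -0.39]
[0.56298435 0.02112436 0.32781943] 60.36373317323597 0.26904480195037106
```

```bash
python3 -m crank '[0.829,-0.025,0.37,0,0,0, 0.861,-0.025,0.3,0,0,0, 0.91,-0.025,0.22,0,0,0, 0.1,0,0,0,0,0, 0,0,0,0,0,0]'
python3 - <<'E'
from h import *
s,M=st(); g=s["tcp_pos"]+.054*M[:,2]; print(g, np.degrees(np.arctan2(g[2]-.092,.6925-g[0]))-.86, np.hypot(g[2]-.092,.6925-g[0]))
im,d=r.capture("top"); P=cloud("top",d); np.savez("t1.npz",im=im,d=d)
im,d=r.capture("scene"); Q=cloud("scene",d); np.savez("s1.npz",im=im,d=d)
# lid back plane from scene
m=(Q[...,0]>.63)&(Q[...,0]<.72)&(Q[...,1]>-.14)&(Q[...,1]<.18)&(Q[...,2]>.16)&(Q[...,2]<.29)
A=Q[m]; c=A.mean(0); n=np.linalg.svd(A-c,full_matrices=False)[2][2]; print(len(A),c,n,"lid angle",90-np.degrees(np.arcsin(abs(n[2]))), np.std((A-c)@n))
E
```

```text
time_s: 4.32
tcp_pos: [0.6314, 0.0191, 0.4072]
tool_rot: [2.256, 2.177, 0.012]
wrist_force: [-5.8, -2.3, 29.9]
grip_width: 0.0109
finger_force: 35.2
t 4.32 tcp [0.6314 0.0191 0.4072] yang -2.03 z [ 0.01   0.001 -1.   ] w 0.0109 ff 35.2 F [-5.8 -2.3 29.9] q [ 0.31  0.51 -0.68  1.3   0.32  1.43 -0.38]
[0.63194433 0.01910626 0.35318835] 76.08678124175012 0.2681162822104206
9930 [0.66942763 0.02368247 0.22697766] [-0.96595942  0.02995296 -0.25695374] lid angle 75.11061585257276 0.0016846056946329309
```

```bash
python3 -m crank '[0,0,0,0,0,0, 0,0,0,0,0,0, 0,0,0,0,0,0]' 32
python3 -m crank '[0,0,0.9,0,0,0, 0,0,0.9,0,0,0, 0,0,0.9,0,0,0, -0.6,-0.8,0,0,0,0, -0.6,-1,0,0,0,0, -0.6,-1,0,0,0,0, -0.5,-1,0,0,0,0, -0.3,-1,0,0,0,0, 0,-1,0,0,0,0, 0,-1,0,0,0,0, 0,-1,0,0,0,0, 0,-1,0,0,0,0]' 60
python3 - <<'E'
from h import *
st()
im,d=r.capture("top"); np.savez("t2.npz",im=im,d=d)
cv2.imwrite("pics/t2.png",cv2.resize(im[90:240,120:320],(800,600),interpolation=cv2.INTER_CUBIC))
im,d=r.capture("scene"); Q=cloud("scene",d); np.savez("s2.npz",im=im,d=d)
m=(Q[...,0]>.63)&(Q[...,0]<.72)&(Q[...,1]>-.14)&(Q[...,1]<.18)&(Q[...,2]>.16)&(Q[...,2]<.29)
A=Q[m]; c=A.mean(0); n=np.linalg.svd(A-c,full_matrices=False)[2][2]; print("lid angle",90-np.degrees(np.arcsin(abs(n[2]))))
E
```

```text
time_s: 4.67
tcp_pos: [0.6302, 0.0183, 0.4002]
tool_rot: [2.26, 2.182, 0.001]
wrist_force: [-0.7, 0.4, 0.5]
grip_width: 0.0323
finger_force: 0.0
time_s: 5.67
tcp_pos: [0.5651, -0.2028, 0.4667]
tool_rot: [-2.259, -2.182, 0.0]
wrist_force: [-0.1, 0.3, 0.3]
grip_width: 0.0599
finger_force: 0.0
t 5.67 tcp [ 0.5651 -0.2028  0.4667] yang -1.99 z [-0.001  0.    -1.   ] w 0.0599 ff 0.0 F [-0.1  0.3  0.3] q [ 0.69  0.44 -0.66  1.24  0.26  1.55  0.03]
lid angle 75.13681594776227
```

View pics/t2.png

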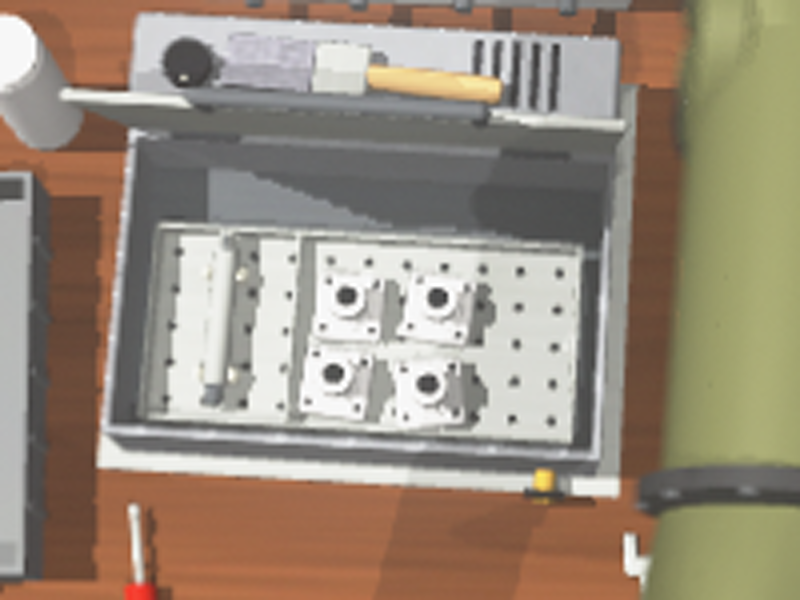

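The picture shows four castings, with hub bores at crop (350,297), (437,297), (335,375) and (428,383). The shaft runs from (228,238) to (212,395), and the lid measures 75.1°. I'll locate them on the hub-top plane and check against the depth.

```bash
cat >> h.py <<'E'
def hubs(im,d,n="top",lo=(.44,-.16),hi=(.64,.2),zl=(.072,.098)):
    P=cloud(n,d); m=(P[...,2]>zl[0])&(P[...,2]<zl[1])&(P[...,0]>lo[0])&(P[...,0]<hi[0])&(P[...,1]>lo[1])&(P[...,1]<hi[1])
    k,l,s,c=cv2.connectedComponentsWithStats(m.astype(np.uint8),connectivity=4)
    out=[]
    for i in range(1,k):
        if 15<s[i,4]<150:
            ys,xs=np.where(l==i); (cx,cy),rad=cv2.minEnclosingCircle(np.c_[xs,ys].astype(np.float32))
            out.append((s[i,4],c[i].round(1),np.nanmean(P[l==i],0).round(4),np.nanmedian(P[l==i][:,2]).round(4)))
    return out
E
python3 - <<'E'
from h import *
D=np.load("t2.npz"); im,d=D["im"],D["d"]
uv=[(120+x/4,90+y/4) for x,y in((350,297),(437,297),(335,375),(428,383))]
print(onz("top",uv,.086).round(4))
for h in hubs(im,d,lo=(.487,-.14),hi=(.60,.17)): print(h)
e=[(120+x/4,90+y/4) for x,y in((229,236),(213,398))]; Q=onz("top",e,.062); print("shaft",Q.round(4),np.linalg.norm(Q[0]-Q[1]),Q.mean(0))
P=cloud("top",d); m=(P[...,2]>.061)&(P[...,2]<.08)&(P[...,1]>.11)&(P[...,1]<.16)&(P[...,0]>.49)&(P[...,0]<.63)
A=P[m]; print(len(A),cv2.minAreaRect(A[:,:2].astype(np.float32)),A.mean(0))
print("floor z",np.nanmedian(P[90+330//4,120+545//4-3:120+545//4+3,2]))
# basket corners/divider
print(onz("top",[(120+x/4,90+y/4) for x,y in((308,238),(582,248),(574,440),(298,418),(160,226))],.058).round(3))
E
```

```text
[[ 0.5753  0.0332  0.086 ]
 [ 0.577  -0.0294  0.086 ]
 [ 0.5177  0.0415  0.086 ]
 [ 0.5138 -0.0252  0.086 ]]
(np.int32(79), array([206.3, 164.4]), array([0.5748, 0.0368, 0.0852]), np.float64(0.0855))
(np.int32(80), array([229. , 164.9]), array([ 0.5752, -0.0287,  0.085 ]), np.float64(0.0856))
(np.int32(79), array([202.8, 183.6]), array([0.518 , 0.0441, 0.0858]), np.float64(0.0859))
(np.int32(78), array([226.5, 186.3]), array([ 0.5124, -0.0237,  0.085 ]), np.float64(0.0848))
shaft [[0.6247 0.1265 0.062 ]
 [0.503  0.1316 0.062 ]] 0.12184869982456493 [0.56386355 0.12903334 0.062     ]
240 ((0.5627010464668274, 0.1305544376373291), (0.027683047577738762, 0.12925203144550323), 88.76725006103516) [0.56207194 0.1306243  0.06709532]
floor z 0.04116121530619565
[[ 0.626  0.069  0.058]
 [ 0.624 -0.134  0.058]
 [ 0.48  -0.131  0.058]
 [ 0.491  0.07   0.058]
 [ 0.632  0.179  0.058]]
```

```bash
python3 - <<'E'
from h import *
D=np.load("s2.npz"); Q=cloud("scene",D["d"]); T=np.load("t2.npz"); P=cloud("top",T["d"])
A=np.r_[Q.reshape(-1,3),P.reshape(-1,3)]; A=A[~np.isnan(A).any(1)]
c=np.array([.5651,-.2028,.4667])
for a in np.arange(-.06,.36,.03):
    m=(abs(A[:,2]-c[2]-a-.015)<.015)&(np.hypot(A[:,0]-c[0],A[:,1]-c[1])<.14)
    if m.sum()>5: print(round(a,2),m.sum(),(np.percentile(A[m,:2],[2,98],axis=0)-c[:2]).round(3).tolist())
E
python3 -m crank '[-0.31,0,-0.4,0,0,1, -0.31,0,-0.4,0,0,1, -0.31,0,-0.4,0,0,1, -0.31,0,-0.4,0,0,1, -0.31,0,-0.4,0,0,1, -0.31,0,-0.4,0,0,1, -0.31,0,-0.4,0,0,1, -0.31,0,-0.4,0,0,1, -0.31,0,-0.4,0,0,1, -0.31,0,-0.4,0,0,1]'  45
python3 -m crank '[0,0.9,-0.4,0,0,1, 0,0.9,-0.4,0,0,1, 0,0.9,-0.4,0,0,1, 0,0.9,-0.4,0,0,1, 0,0.9,-0.4,0,0,1, 0.2,0.9,0,0,-0.8,0, 0.2,0.9,0,0,-0.8,0, 0.2,0.9,0,0,-0.8,0, 0.2,0,0,0,0,0]'
python3 -c "from h import *;st()"
```

```text
-0.06 300 [[-0.036, -0.018], [0.044, 0.006]]
-0.03 369 [[-0.06, -0.019], [0.063, 0.01]]
0.0 505 [[-0.064, -0.019], [0.068, 0.014]]
0.03 495 [[-0.058, -0.03], [0.067, 0.029]]
0.06 742 [[-0.01, -0.036], [0.038, 0.036]]
0.09 111 [[-0.01, -0.036], [0.037, 0.038]]
0.12 20 [[-0.011, 0.04], [0.009, 0.042]]
0.24 30 [[-0.071, 0.048], [0.015, 0.052]]
0.27 158 [[-0.127, 0.049], [0.019, 0.054]]
0.3 3852 [[-0.132, -0.038], [0.033, 0.051]]
0.33 2959 [[-0.136, -0.04], [0.014, 0.046]]
time_s: 6.6
tcp_pos: [0.4875, -0.2007, 0.3662]
tool_rot: [-0.856, -3.022, -0.001]
wrist_force: [0.5, -0.6, -0.5]
grip_width: 0.045
finger_force: 0.0
time_s: 7.35
tcp_pos: [0.5061, -0.0158, 0.3172]
tool_rot: [0.039, 2.886, 0.008]
wrist_force: [-1.8, -0.1, -0.1]
grip_width: 0.045
finger_force: 0.0
t 7.35 tcp [ 0.5061 -0.0158  0.3172] yang 88.52 z [ 0.253  0.002 -0.967] w 0.045 ff 0.0 F [-1.8 -0.1 -0.1] q [ 0.8   0.34 -1.09  1.96  0.49  0.82  1.02]
```

```bash
python3 -m crank '[-0.09,-0.09,-0.9,0,0,0, -0.09,-0.09,-0.9,0,0,0, -0.09,-0.09,-0.9,0,0,0, -0.09,-0.08,-0.9,0,0,0, 0,0,-0.9,0,0,0, 0,0,-0.9,0,0,0, 0,0,-0.9,0,0,0, 0,0,-0.9,0,0,0, 0,0,-0.12,0,0,0, 0,0,0,0,0,0]' 45
python3 -c "from h import *;st()"
python3 -m crank '[0,0,0,0,0,0, 0,0,0,0,0,0, 0,0,0,0,0,0, 0,0,0,0,0,0]' 0 50
python3 -c "from h import *;st()"
```

```text
time_s: 8.18
tcp_pos: [0.4986, -0.0298, 0.1328]
tool_rot: [0.048, 2.893, 0.006]
wrist_force: [0.2, -1.0, 0.0]
grip_width: 0.0451
finger_force: 0.0
t 8.18 tcp [ 0.4986 -0.0298  0.1328] yang 88.14 z [ 0.246 -0.    -0.969] w 0.0451 ff 0.0 F [ 0.2 -1.   0. ] q [ 0.46  0.54 -0.65  2.22  1.02  0.39  0.52]
time_s: 8.52
tcp_pos: [0.4998, -0.03, 0.135]
tool_rot: [0.05, 2.887, 0.007]
wrist_force: [-1.2, 2.0, 8.3]
grip_width: 0.0266
finger_force: 50.0
t 8.52 tcp [ 0.4998 -0.03    0.135 ] yang 88.07 z [ 0.251  0.    -0.968] w 0.0266 ff 50.0 F [-1.2  2.   8.3] q [ 0.46  0.54 -0.65  2.22  1.02  0.39  0.52]
```

```bash
python3 -m crank '[0,0,0.87,0,0,0, 0,0,0.87,0,0,0, 0,0,0.87,0,0,0, 0,0,0.87,0,0,0, 0,0,0.87,0,0,0, 0,0,0.87,0,0,0, 0.14,0.98,0,0,0,0, 0.14,0.98,0,0,0,0, 0.14,0.98,0,0,0,0, 0.14,0.98,0,0,0,0, 0.14,0.98,0,0,0,0, 0.14,0.98,0,0,0,0]'
python3 -m crank '[0.14,0.98,0,0,0,0, 0.14,0.98,0,0,0,0, 0.14,0.98,0,0,0,0, 0.14,0.98,0,0,0,0, 0.14,0.98,0,0,0,0, 0.14,0.98,0,0,0,0, 0.14,0.98,0,0,0,0, 0.14,0.98,0,0,0,0, 0.14,0.98,0,0,0,0, 0.14,0.98,0,0,0,0, 0.14,0.98,0,0,0,0, 0.14,0.98,0,0,0,0]'
python3 -c "
from h import *
st()
im,d=r.capture('top'); np.savez('t3.npz',im=im,d=d)
for h in hubs(im,d,lo=(.487,-.14),hi=(.60,.1)): print(h)"
```

```text
time_s: 9.52
tcp_pos: [0.5199, 0.1172, 0.2646]
tool_rot: [0.052, 2.89, 0.005]
wrist_force: [0.9, 0.3, -1.6]
grip_width: 0.0264
finger_force: 49.9
time_s: 10.52
tcp_pos: [0.5622, 0.4111, 0.2643]
tool_rot: [0.051, 2.891, 0.005]
wrist_force: [0.6, -0.1, -1.2]
grip_width: 0.0262
finger_force: 49.9
t 10.52 tcp [0.5622 0.4111 0.2643] yang 88.02 z [ 0.248 -0.001 -0.969] w 0.0262 ff 49.9 F [ 0.6 -0.1 -1.2] q [-0.28  0.67 -0.81  1.52  0.77  1.09  0.24]
(np.int32(79), array([206.3, 164.4]), array([0.5749, 0.0368, 0.085 ]), np.float64(0.0859))
(np.int32(79), array([229. , 164.9]), array([ 0.5753, -0.0288,  0.0852]), np.float64(0.0856))
(np.int32(79), array([202.8, 183.6]), array([0.518 , 0.0441, 0.0856]), np.float64(0.0858))
```

```bash
python3 -m crank '[0,0,-0.9,0,0,0, 0,0,-0.9,0,0,0, 0,0,-0.9,0,0,0, 0,0,-0.9,0,0,0, 0,0,-0.9,0,0,0, 0,0,-0.9,0,0,0, 0,0,-0.7,0,0,0, 0,0,-0.25,0,0,0, 0,0,-0.1,0,0,0, 0,0,0,0,0,0]'
python3 -m crank '[0,0,0,0,0,0, 0,0,0,0,0,0, 0,0,0,0,0,0]' 45
python3 -m crank '[0,0,0.9,0,0,0, 0,0,0.9,0,0,0, 0,0,0.9,0,0,0, 0,0,0.9,0,0,0, 0,0,0.9,0,0,0, 0,0,0.9,0,0,0]'
python3 -c "
from h import *
st()
im,d=r.capture('scene'); np.savez('s3.npz',im=im,d=d)
cv2.imwrite('pics/s3.png',cv2.resize(im[100:320,200:500],(800,587),interpolation=cv2.INTER_CUBIC))
"
```

```text
time_s: 11.4
tcp_pos: [0.5623, 0.4105, 0.1032]
tool_rot: [0.051, 2.89, 0.006]
wrist_force: [-0.3, 0.2, -1.5]
grip_width: 0.0263
finger_force: 49.9
time_s: 11.65
tcp_pos: [0.5626, 0.4112, 0.1045]
tool_rot: [0.051, 2.888, 0.009]
wrist_force: [0.2, 0.1, -0.4]
grip_width: 0.0456
finger_force: 0.0
time_s: 12.15
tcp_pos: [0.562, 0.4109, 0.2401]
tool_rot: [0.05, 2.889, 0.008]
wrist_force: [0.4, 0.6, 1.0]
grip_width: 0.0449
finger_force: 0.0
t 12.15 tcp [0.562  0.4109 0.2401] yang 88.09 z [ 0.25   0.001 -0.968] w 0.0449 ff 0.0 F [0.4 0.6 1. ] q [-0.29  0.69 -0.79  1.56  0.8   1.05  0.21]
```

View pics/s3.png

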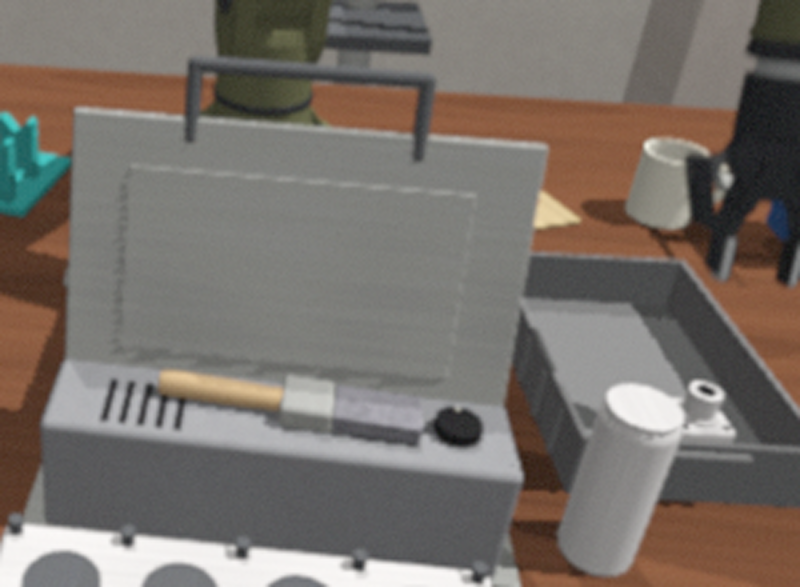

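The casting stands upright in the tote at crop (706,405). The next one is C at (0.518, 0.043).

```bash
python3 -m crank '[-0.16,-0.98,0.5,0,0,0, -0.16,-0.98,0.5,0,0,0, -0.16,-0.98,0,0,0,0, -0.16,-0.98,0,0,0,0, -0.16,-0.98,0,0,0,0, -0.16,-0.98,0,0,0,0, -0.16,-0.98,0,0,0,0, -0.16,-0.98,0,0,0,0, -0.16,-0.98,0,0,0,0, -0.16,-0.98,0,0,0,0, -0.16,-0.98,0,0,0,0, -0.16,-0.98,0,0,0,0]'
python3 -m crank '[-0.16,-0.98,0,0,0,0, -0.16,-0.98,0,0,0,0, -0.16,-0.98,0,0,0,0, 0,0,-0.9,0,0,0, 0,0,-0.9,0,0,0, 0,0,-0.8,0,0,0, 0,0,0,0,0,0]'
python3 -c "from h import *;st()"
```

```text
time_s: 13.2
tcp_pos: [0.5139, 0.1158, 0.2637]
tool_rot: [0.05, 2.888, 0.006]
wrist_force: [0.4, 0.4, -0.5]
grip_width: 0.0449
finger_force: 0.0
time_s: 13.78
tcp_pos: [0.5008, 0.0424, 0.1958]
tool_rot: [0.051, 2.893, 0.005]
wrist_force: [-0.2, 0.4, -0.4]
grip_width: 0.0451
finger_force: 0.0
t 13.78 tcp [0.5008 0.0424 0.1958] yang 88.05 z [ 0.245 -0.001 -0.969] w 0.0451 ff 0.0 F [-0.2  0.4 -0.4] q [ 0.43  0.46 -0.82  2.14  0.81  0.58  0.57]
```

```bash
python3 -m crank '[0.04,0.02,-0.9,0,0,0, 0,0,-0.9,0,0,0, 0,0,-0.66,0,0,0, 0,0,0,0,0,0]' 45
python3 -m crank '[0,0,0,0,0,0, 0,0,0,0,0,0, 0,0,0,0,0,0, 0,0,0,0,0,0]' 0 50
python3 -c "from h import *;st()"
python3 -m crank '[0,0,0.87,0,0,0, 0,0,0.87,0,0,0, 0,0,0.87,0,0,0, 0,0,0.87,0,0,0, 0,0,0.87,0,0,0, 0,0,0.87,0,0,0]'
python3 -m crank '[0.22,0.966,0,0,0,0, 0.22,0.966,0,0,0,0, 0.22,0.966,0,0,0,0, 0.22,0.966,0,0,0,0, 0.22,0.966,0,0,0,0, 0.22,0.966,0,0,0,0, 0.22,0.966,0,0,0,0, 0.22,0.966,0,0,0,0, 0.22,0.966,0,0,0,0, 0.22,0.966,0,0,0,0, 0.22,0.966,0,0,0,0, 0.22,0.966,0,0,0,0]'
python3 -c "
from h import *
st()
im,d=r.capture('top'); np.savez('t4.npz',im=im,d=d)
for h in hubs(im,d,lo=(.487,-.14),hi=(.60,.1)): print(h)"
```

```text
time_s: 14.12
tcp_pos: [0.5027, 0.044, 0.1354]
tool_rot: [0.049, 2.892, 0.005]
wrist_force: [0.1, 0.0, -0.3]
grip_width: 0.0459
finger_force: 0.0
time_s: 14.45
tcp_pos: [0.5038, 0.0441, 0.138]
tool_rot: [0.05, 2.887, 0.007]
wrist_force: [-3.1, 1.0, 7.2]
grip_width: 0.0261
finger_force: 50.2
t 14.45 tcp [0.5038 0.0441 0.138 ] yang 88.08 z [ 0.251  0.    -0.968] w 0.0261 ff 50.2 F [-3.1  1.   7.2] q [ 0.29  0.54 -0.65  2.2   1.04  0.44  0.34]
time_s: 14.95
tcp_pos: [0.5026, 0.0436, 0.2685]
tool_rot: [0.05, 2.89, 0.006]
wrist_force: [0.2, -0.3, -1.6]
grip_width: 0.0258
finger_force: 50.0
time_s: 15.95
tcp_pos: [0.5691, 0.3343, 0.2673]
tool_rot: [0.051, 2.891, 0.006]
wrist_force: [0.1, 0.1, -0.9]
grip_width: 0.0258
finger_force: 50.1
t 15.95 tcp [0.5691 0.3343 0.2673] yang 88.05 z [ 0.248 -0.    -0.969] w 0.0258 ff 50.1 F [ 0.1  0.1 -0.9] q [-0.14  0.61 -0.83  1.63  0.75  1.02  0.31]
(np.int32(79), array([206.3, 164.5]), array([0.5747, 0.0368, 0.0854]), np.float64(0.0864))
(np.int32(79), array([229. , 164.9]), array([ 0.5753, -0.0288,  0.0855]), np.float64(0.0855))
```

```bash
python3 -m crank '[0,0,-0.9,0,0,0, 0,0,-0.9,0,0,0, 0,0,-0.9,0,0,0, 0,0,-0.9,0,0,0, 0,0,-0.9,0,0,0, 0,0,-0.9,0,0,0, 0,0,-0.7,0,0,0, 0,0,-0.32,0,0,0, 0,0,-0.1,0,0,0, 0,0,0,0,0,0]'
python3 -m crank '[0,0,0,0,0,0, 0,0,0,0,0,0, 0,0,0,0,0,0]' 45
python3 -m crank '[0,0,0.9,0,0,0, 0,0,0.9,0,0,0, 0,0,0.9,0,0,0, 0,0,0.9,0,0,0, 0,0,0.9,0,0,0, 0,0,0.9,0,0,0, 0,0,0.9,0,0,0]'
python3 -m crank '[-0.03,-0.98,0,0,0,0, -0.03,-0.98,0,0,0,0, -0.03,-0.98,0,0,0,0, -0.03,-0.98,0,0,0,0, -0.03,-0.98,0,0,0,0, -0.03,-0.98,0,0,0,0, -0.03,-0.98,0,0,0,0, -0.03,-0.98,0,0,0,0, -0.03,-0.98,0,0,0,0, -0.03,-0.98,0,0,0,0, -0.03,-0.98,0,0,0,0, -0.03,-0.98,0,0,0,0]'
python3 -m crank '[0,0,-0.9,0,0,0, 0,0,-0.9,0,0,0, 0,0,-0.9,0,0,0, 0,0,0,0,0,0]'
python3 -c "from h import *;st()"
```

```text
time_s: 16.83
tcp_pos: [0.5692, 0.3334, 0.1043]
tool_rot: [0.051, 2.89, 0.006]
wrist_force: [-0.0, 0.1, -2.5]
grip_width: 0.0259
finger_force: 50.2
time_s: 17.08
tcp_pos: [0.5697, 0.334, 0.1053]
tool_rot: [0.051, 2.888, 0.008]
wrist_force: [0.4, -0.1, -0.4]
grip_width: 0.045
finger_force: 0.0
time_s: 17.67
tcp_pos: [0.5691, 0.3336, 0.2635]
tool_rot: [0.05, 2.889, 0.007]
wrist_force: [0.3, 0.0, 0.4]
grip_width: 0.0449
finger_force: 0.0
time_s: 18.67
tcp_pos: [0.5601, 0.0385, 0.2623]
tool_rot: [0.05, 2.888, 0.006]
wrist_force: [0.7, -0.2, -0.6]
grip_width: 0.0448
finger_force: 0.0
time_s: 19.0
tcp_pos: [0.5585, 0.0385, 0.1912]
tool_rot: [0.051, 2.894, 0.005]
wrist_force: [-0.5, -1.2, -0.2]
grip_width: 0.0451
finger_force: 0.0
t 19.0 tcp [0.5585 0.0385 0.1912] yang 88.04 z [ 0.244 -0.001 -0.97 ] w 0.0451 ff 0.0 F [-0.5 -1.2 -0.2] q [ 0.42  0.55 -0.81  2.01  0.82  0.65  0.62]
```

```bash
python3 -m crank '[0.04,-0.04,-0.9,0,0,0, 0,0,-0.9,0,0,0, 0,0,-0.45,0,0,0, 0,0,0,0,0,0]' 45
python3 -m crank '[0,0,0,0,0,0, 0,0,0,0,0,0, 0,0,0,0,0,0, 0,0,0,0,0,0]' 0 50
python3 -c "from h import *;st()"
python3 -m crank '[0,0,0.87,0,0,0, 0,0,0.87,0,0,0, 0,0,0.87,0,0,0, 0,0,0.87,0,0,0, 0,0,0.87,0,0,0, 0,0,0.87,0,0,0, -0.31,0.99,0,0,0,0, -0.31,0.99,0,0,0,0, -0.31,0.99,0,0,0,0]'
python3 -m crank '[-0.31,0.99,0,0,0,0, -0.31,0.99,0,0,0,0, -0.31,0.99,0,0,0,0, -0.31,0.99,0,0,0,0, -0.31,0.99,0,0,0,0, -0.31,0.99,0,0,0,0, -0.31,0.99,0,0,0,0, -0.31,0.99,0,0,0,0, -0.31,0.99,0,0,0,0, -0.31,0.99,0,0,0,0, -0.31,0.99,0,0,0,0, -0.31,0.99,0,0,0,0]'
python3 -c "
from h import *
st()
im,d=r.capture('top'); np.savez('t5.npz',im=im,d=d)
for h in hubs(im,d,lo=(.487,-.14),hi=(.60,.1)): print(h)"
```

```text
time_s: 19.33
tcp_pos: [0.5607, 0.0386, 0.137]
tool_rot: [0.049, 2.892, 0.005]
wrist_force: [-0.3, -0.7, 0.6]
grip_width: 0.0451
finger_force: 0.0
time_s: 19.67
tcp_pos: [0.5619, 0.0389, 0.1394]
tool_rot: [0.05, 2.887, 0.007]
wrist_force: [-2.3, 0.5, 7.3]
grip_width: 0.0264
finger_force: 50.1
t 19.67 tcp [0.5619 0.0389 0.1394] yang 88.08 z [ 0.251  0.    -0.968] w 0.0264 ff 50.1 F [-2.3  0.5  7.3] q [ 0.33  0.61 -0.7   2.06  0.97  0.53  0.48]
time_s: 20.42
tcp_pos: [0.5376, 0.1129, 0.2691]
tool_rot: [0.054, 2.889, 0.006]
wrist_force: [-0.1, 0.8, -1.3]
grip_width: 0.0263
finger_force: 50.0
time_s: 21.42
tcp_pos: [0.4442, 0.4108, 0.2687]
tool_rot: [0.05, 2.89, 0.007]
wrist_force: [0.2, -0.3, -2.2]
grip_width: 0.026
finger_force: 50.0
t 21.42 tcp [0.4442 0.4108 0.2687] yang 88.07 z [ 0.249  0.    -0.969] w 0.026 ff 50.0 F [ 0.2 -0.3 -2.2] q [-0.34  0.54 -0.84  1.75  0.74  1.02  0.05]
(np.int32(79), array([229. , 164.9]), array([ 0.5753, -0.0288,  0.0853]), np.float64(0.0854))
```

```bash
python3 -m crank '[0,0,-0.9,0,0,0, 0,0,-0.9,0,0,0, 0,0,-0.9,0,0,0, 0,0,-0.9,0,0,0, 0,0,-0.9,0,0,0, 0,0,-0.9,0,0,0, 0,0,-0.7,0,0,0, 0,0,-0.32,0,0,0, 0,0,-0.1,0,0,0, 0,0,0,0,0,0]'
python3 -m crank '[0,0,0,0,0,0, 0,0,0,0,0,0, 0,0,0,0,0,0]' 45
python3 -m crank '[0,0,0.9,0,0,0, 0,0,0.9,0,0,0, 0,0,0.9,0,0,0, 0,0,0.9,0,0,0, 0,0,0.9,0,0,0, 0,0,0.9,0,0,0, 0,0,0.9,0,0,0]'
python3 -m crank '[0.26,-0.98,0,0,0,0, 0.26,-0.98,0,0,0,0, 0.26,-0.98,0,0,0,0, 0.26,-0.98,0,0,0,0, 0.26,-0.98,0,0,0,0, 0.26,-0.98,0,0,0,0, 0.26,-0.98,0,0,0,0, 0.26,-0.98,0,0,0,0, 0.26,-0.98,0,0,0,0, 0.26,-0.98,0,0,0,0, 0.26,-0.98,0,0,0,0, 0.26,-0.98,0,0,0,0]'
python3 -m crank '[0.26,-0.98,0,0,0,0, 0.26,-0.98,0,0,0,0, 0.26,-0.98,0,0,0,0, 0.26,-0.98,0,0,0,0, 0.26,-0.98,0,0,0,0, 0.26,-0.98,0,0,0,0, 0,0,-0.9,0,0,0, 0,0,-0.9,0,0,0, 0,0,-0.9,0,0,0, 0,0,0,0,0,0]'
python3 -c "
from h import *
st()
im,d=r.capture('scene'); Q=cloud('scene',d)
m=(Q[...,0]>.63)&(Q[...,0]<.72)&(Q[...,1]>-.14)&(Q[...,1]<.18)&(Q[...,2]>.16)&(Q[...,2]<.29)
A=Q[m]; c=A.mean(0); n=np.linalg.svd(A-c,full_matrices=False)[2][2]; print('lid angle',90-np.degrees(np.arcsin(abs(n[2]))))
"
```

```text
time_s: 22.3
tcp_pos: [0.4447, 0.4096, 0.1055]
tool_rot: [0.05, 2.89, 0.006]
wrist_force: [0.8, 0.6, -1.1]
grip_width: 0.0262
finger_force: 50.2
time_s: 22.55
tcp_pos: [0.4454, 0.4103, 0.1063]
tool_rot: [0.051, 2.889, 0.009]
wrist_force: [0.3, -0.2, -0.0]
grip_width: 0.045
finger_force: 0.0
time_s: 23.13
tcp_pos: [0.4448, 0.4098, 0.2646]
tool_rot: [0.05, 2.889, 0.007]
wrist_force: [0.9, 0.4, -0.6]
grip_width: 0.0454
finger_force: 0.0
time_s: 24.13
tcp_pos: [0.5232, 0.1146, 0.2635]
tool_rot: [0.05, 2.888, 0.006]
wrist_force: [0.7, -0.4, -0.6]
grip_width: 0.0452
finger_force: 0.0
time_s: 24.97
tcp_pos: [0.5602, -0.0321, 0.1923]
tool_rot: [0.051, 2.895, 0.006]
wrist_force: [-0.8, -1.2, 0.2]
grip_width: 0.0449
finger_force: 0.0
t 24.97 tcp [ 0.5602 -0.0321  0.1923] yang 88.04 z [ 0.244 -0.    -0.97 ] w 0.0449 ff 0.0 F [-0.8 -1.2  0.2] q [ 0.57  0.55 -0.83  2.    0.78  0.63  0.79]
lid angle 75.1217503540385
```

```bash
python3 -m crank '[0.04,0.1,-0.9,0,0,0, 0,0,-0.9,0,0,0, 0,0,-0.47,0,0,0, 0,0,0,0,0,0]' 45
python3 -m crank '[0,0,0,0,0,0, 0,0,0,0,0,0, 0,0,0,0,0,0, 0,0,0,0,0,0]' 0 50
python3 -c "from h import *;st()"
python3 -m crank '[0,0,0.87,0,0,0, 0,0,0.87,0,0,0, 0,0,0.87,0,0,0, 0,0,0.87,0,0,0, 0,0,0.87,0,0,0, 0,0,0.87,0,0,0, -0.31,0.95,0,0,0,0, -0.31,0.95,0,0,0,0, -0.31,0.95,0,0,0,0]'
python3 -m crank '[-0.31,0.95,0,0,0,0, -0.31,0.95,0,0,0,0, -0.31,0.95,0,0,0,0, -0.31,0.95,0,0,0,0, -0.31,0.95,0,0,0,0, -0.31,0.95,0,0,0,0, -0.31,0.95,0,0,0,0, -0.31,0.95,0,0,0,0, -0.31,0.95,0,0,0,0, -0.31,0.95,0,0,0,0, -0.31,0.95,0,0,0,0, -0.31,0.95,0,0,0,0]'
python3 -c "from h import *;st()"
```

```text
time_s: 25.35
tcp_pos: [0.5628, -0.0285, 0.1381]
tool_rot: [0.049, 2.891, 0.006]
wrist_force: [-0.5, -1.2, 0.1]
grip_width: 0.0451
finger_force: 0.0
time_s: 25.68
tcp_pos: [0.5638, -0.0284, 0.1404]
tool_rot: [0.05, 2.887, 0.006]
wrist_force: [-2.2, 0.5, 7.8]
grip_width: 0.0261
finger_force: 50.0
t 25.68 tcp [ 0.5638 -0.0284  0.1404] yang 88.08 z [ 0.252 -0.    -0.968] w 0.0261 ff 50.0 F [-2.2  0.5  7.8] q [ 0.48  0.61 -0.71  2.06  0.93  0.51  0.64]
time_s: 26.43
tcp_pos: [0.5393, 0.0427, 0.27]
tool_rot: [0.053, 2.889, 0.006]
wrist_force: [0.6, -0.4, -2.9]
grip_width: 0.026
finger_force: 49.9
time_s: 27.43
tcp_pos: [0.4459, 0.3285, 0.2697]
tool_rot: [0.051, 2.889, 0.007]
wrist_force: [0.3, -0.7, -2.0]
grip_width: 0.0263
finger_force: 49.9
t 27.43 tcp [0.4459 0.3285 0.2697] yang 88.06 z [ 0.249  0.    -0.968] w 0.0263 ff 49.9 F [ 0.3 -0.7 -2. ] q [-0.17  0.46 -0.87  1.89  0.71  0.93  0.14]
```

```bash
python3 -m crank '[0,0,-0.9,0,0,0, 0,0,-0.9,0,0,0, 0,0,-0.9,0,0,0, 0,0,-0.9,0,0,0, 0,0,-0.9,0,0,0, 0,0,-0.9,0,0,0, 0,0,-0.7,0,0,0, 0,0,-0.32,0,0,0, 0,0,-0.1,0,0,0, 0,0,0,0,0,0]'
python3 -m crank '[0,0,0,0,0,0, 0,0,0,0,0,0, 0,0,0,0,0,0]' 45
python3 -m crank '[0,0,0.9,0,0,0, 0,0,0.9,0,0,0, 0,0,0.9,0,0,0, 0,0,0.9,0,0,0, 0,0,0.9,0,0,0, 0,0,0.9,0,0,0, 0,0,0.9,0,0,0]'
python3 -m crank '[0,-1,0.2,0,0,0, 0,-1,0.2,0,0,0, 0,-1,0.2,0,0,0, 0,-1,0.2,0,0,0, 0,-1,0.2,0,0,0, 0,-1,0,0,0,0, 0,-1,0,0,0,0, 0,-1,0,0,0,0, 0,-1,0,0,0,0, 0,-1,0,0,0,0, 0,-1,0,0,0,0, 0,-1,0,0,0,0]'
python3 -c "
from h import *
st()
im,d=r.capture('top'); np.savez('t6.npz',im=im,d=d)
cv2.imwrite('pics/t6.png',cv2.resize(im[100:250,40:300],(800,462),interpolation=cv2.INTER_CUBIC))
for h in hubs(im,d,lo=(.38,.28),hi=(.66,.46),zl=(.038,.058)): print(h)"
```

```text
time_s: 28.27
tcp_pos: [0.4464, 0.3276, 0.1064]
tool_rot: [0.05, 2.89, 0.006]
wrist_force: [-0.3, -0.7, -2.2]
grip_width: 0.026
finger_force: 50.0
time_s: 28.52
tcp_pos: [0.4472, 0.328, 0.107]
tool_rot: [0.051, 2.888, 0.008]
wrist_force: [-0.7, 0.2, 0.3]
grip_width: 0.0451
finger_force: 0.0
time_s: 29.1
tcp_pos: [0.4465, 0.3275, 0.2653]
tool_rot: [0.05, 2.889, 0.007]
wrist_force: [-0.9, -0.8, -0.1]
grip_width: 0.0451
finger_force: 0.0
time_s: 30.1
tcp_pos: [0.4465, 0.0264, 0.2891]
tool_rot: [0.05, 2.889, 0.005]
wrist_force: [0.1, 0.2, 0.1]
grip_width: 0.0454
finger_force: 0.0
t 30.1 tcp [0.4465 0.0264 0.2891] yang 88.08 z [ 0.25  -0.001 -0.968] w 0.0454 ff 0.0 F [0.1 0.2 0.1] q [ 0.69  0.24 -1.01  2.12  0.43  0.69  0.95]
(np.int32(80), array([107.6, 161.5]), array([0.5841, 0.3339, 0.0501]), np.float64(0.0506))
(np.int32(74), array([ 82.1, 163.5]), array([0.5758, 0.41  , 0.0512]), np.float64(0.0517))
(np.int32(79), array([106.2, 203.3]), array([0.4585, 0.3281, 0.0503]), np.float64(0.0511))
(np.int32(70), array([ 79.7, 214.2]), array([0.4242, 0.4039, 0.05  ]), np.float64(0.0508))
```

View pics/t6.png

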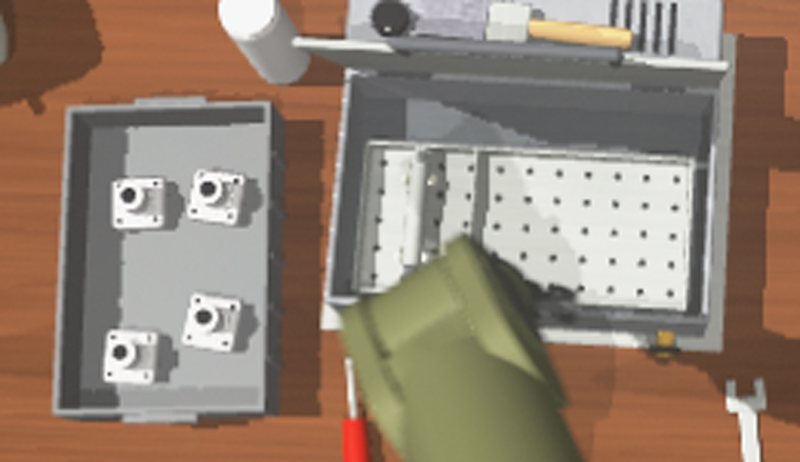

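All four castings stand flange-down in the tote. Their hub tops measure z≈0.051, as they should. One, at crop (130,355), was nudged but is still inside. The basket holds only the shaft, at crop (420,200), and it is next.

```bash
python3 -m crank '[0.8,0.83,0,0,0,0, 0.8,0.83,0,0,0,0, 0.8,0.83,0,0,0,0, 0.8,0.83,0,0,0,0, 0.8,0.83,0,0,0,0, 0,0,-0.9,0,0,0, 0,0,-0.9,0,0,0, 0,0,-0.9,0,0,0, 0,0,-0.9,0,0,0, 0,0,-0.5,0,0,0, 0,0,0,0,0,0]' 45
python3 -c "from h import *;st()"
```

```text
time_s: 31.07
tcp_pos: [0.5455, 0.1309, 0.1838]
tool_rot: [0.049, 2.893, 0.005]
wrist_force: [-0.2, 0.1, -0.5]
grip_width: 0.0452
finger_force: 0.0
t 31.07 tcp [0.5455 0.1309 0.1838] yang 88.09 z [ 0.245 -0.001 -0.969] w 0.0452 ff 0.0 F [-0.2  0.1 -0.5] q [ 0.18  0.54 -0.74  2.01  0.83  0.65  0.43]
```

```bash
python3 -m crank '[0.03,-0.02,-0.9,0,0,0, 0.02,0,-0.9,0,0,0, 0,0,-0.5,0,0,0, 0,0,-0.22,0,0,0, 0,0,0,0,0,0]' 45
python3 -c "from h import *;st()"
python3 -m crank '[0,0,0,0,0,0, 0,0,0,0,0,0, 0,0,0,0,0,0, 0,0,0,0,0,0, 0,0,0,0,0,0]' 0 60
python3 -c "from h import *;st()"
```

```text
time_s: 31.48
tcp_pos: [0.548, 0.131, 0.123]
tool_rot: [0.05, 2.89, 0.006]
wrist_force: [0.2, -0.4, 0.4]
grip_width: 0.0449
finger_force: 0.0
t 31.48 tcp [0.548 0.131 0.123] yang 88.08 z [ 0.249 -0.    -0.969] w 0.0449 ff 0.0 F [ 0.2 -0.4  0.4] q [ 0.09  0.62 -0.61  2.07  1.01  0.52  0.26]
time_s: 31.9
tcp_pos: [0.5485, 0.1297, 0.1244]
tool_rot: [0.052, 2.888, 0.004]
wrist_force: [-1.2, -2.9, 6.0]
grip_width: 0.0152
finger_force: 58.5
t 31.9 tcp [0.5485 0.1297 0.1244] yang 87.98 z [ 0.251 -0.002 -0.968] w 0.0152 ff 58.5 F [-1.2 -2.9  6. ] q [ 0.09  0.62 -0.61  2.07  1.01  0.52  0.26]
```

```bash
python3 -m crank '[0,0,0.5,0,0,0, 0,0,0.87,0,0,0, 0,0,0.87,0,0,0, 0,0,0.87,0,0,0, 0,0,0.87,0,0,0, 0,0,0.87,0,0,0, 0,0,0.87,0,0,0, -0.8,-0.8,0,0,0,0, -0.8,-0.9,0,0,0,0, -0.8,-0.9,0,0,0,0, -0.8,-0.9,0,0,0,0, 0,0,0,0,0,0]'
python3 -c "
from h import *
st()
im,d=r.capture('scene'); np.savez('s7.npz',im=im,d=d)
im2,d2=r.capture('top'); np.savez('t7.npz',im=im2,d=d2)
cv2.imwrite('pics/t7.png',np.hstack([cv2.resize(im[60:210,160:360],(400,300)),cv2.resize(im2[100:250,120:320],(400,300))]))"
```

```text
time_s: 32.9
tcp_pos: [0.4633, 0.0379, 0.2649]
tool_rot: [0.058, 2.895, -0.004]
wrist_force: [-1.2, -0.9, -3.5]
grip_width: 0.0154
finger_force: 59.3
t 32.9 tcp [0.4633 0.0379 0.2649] yang 87.74 z [ 0.243 -0.007 -0.97 ] w 0.0154 ff 59.3 F [-1.2 -0.9 -3.5] q [ 0.58  0.3  -0.95  2.12  0.55  0.67  0.8 ]
```

View pics/t7.png

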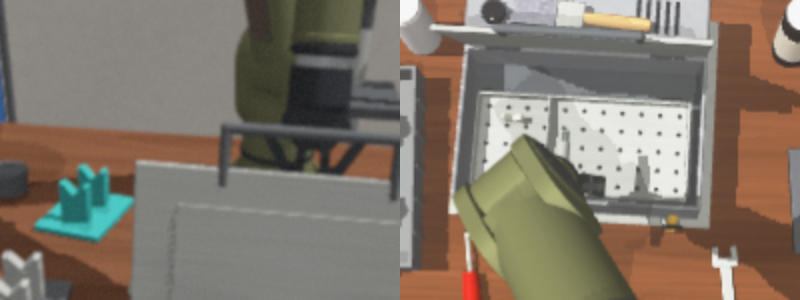

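```bash
python3 -m crank '[0,-0.97,0,0,0,0.06, 0,-0.97,0,0,0,0.06, 0,-0.97,0,0,0,0.06, 0,-0.97,0,0,0,0.06, 0,-0.97,0,0,0,0.06, 0,-0.97,0,0,0,0.06, 0.1,-0.97,0,0,0,0.06, 0.1,-0.97,0,0,0,0.06, 0.1,-0.97,0,0,0,0.06, 0.1,-0.97,0,0,0,0.06, 0.1,-0.97,0,0,0,0.06, 0.1,-0.97,0,0,0,0.06]'
python3 -m crank '[0.05,-0.97,0,0,0,0.06, 0.05,-0.97,0,0,0,0.06, 0,-0.97,-0.3,0,0,0.06, 0,-0.97,-0.5,0,0,0.06, 0,0,-0.9,0,0,0, 0,0,0,0,0,0]'
python3 - <<'E'
from h import *
st()
for n in("scene","top"):
    im,d=r.capture(n); np.savez(n+"8.npz",im=im,d=d); P=cloud(n,d)
    m=(abs(P[...,0]-.495)<.09)&(abs(P[...,1]+.348)<.05)&(P[...,2]>.12)&(P[...,2]<.18)
    print(n,m.sum())
    if n=="scene": cv2.imwrite("pics/s8.png",cv2.resize(im[120:270,110:310],(800,600),interpolation=cv2.INTER_CUBIC))
E
```

```text
time_s: 34.0
tcp_pos: [0.4838, -0.2484, 0.2664]
tool_rot: [-0.061, 2.889, 0.02]
wrist_force: [0.4, 1.2, -3.0]
grip_width: 0.0154
finger_force: 59.3
time_s: 34.5
tcp_pos: [0.484, -0.346, 0.2197]
tool_rot: [-0.091, 2.894, 0.029]
wrist_force: [-0.7, 1.0, -5.0]
grip_width: 0.0155
finger_force: 59.3
t 34.5 tcp [ 0.484  -0.346   0.2197] yang 93.68 z [ 0.243  0.028 -0.97 ] w 0.0155 ff 59.3 F [-0.7  1.  -5. ] q [ 1.28  0.64 -1.    1.84  0.59  0.78  1.68]
scene 273
top 163
```

View pics/s8.png

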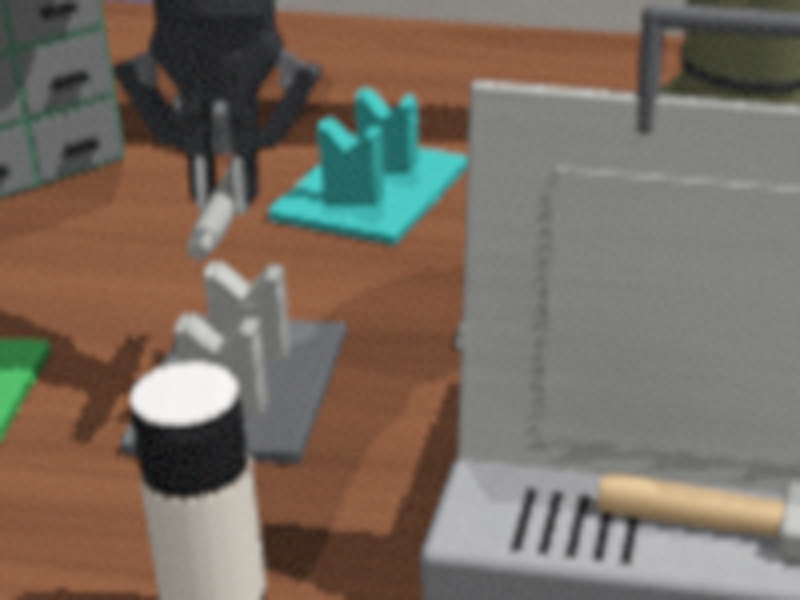

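The shaft's far end is at crop (205,240), and the V-blocks are below it at (245,330). I'll measure the shaft's direction and end.

Run:
```python
from h import *
for n in("scene","top"):
    D=np.load(n+"8.npz"); P=cloud(n,D["d"])
    m=(P[...,0]>.51)&(P[...,0]<.60)&(abs(P[...,1]+.346)<.03)&(P[...,2]>.10)&(P[...,2]<.19)
    A=P[m]; print(n,len(A))
    if len(A)<8: continue
    # drop fingers: binned summary along x
    for a in np.arange(.50,.60,.01):
        B=A[(A[:,0]>=a)&(A[:,0]<a+.01)]
        if len(B)>1: print(round(a+.005,3),len(B),"y",np.percentile(B[:,1],[5,50,95]).round(4),"z",np.percentile(B[:,2],[5,50,95]).round(4))
# near side too
D=np.load("top8.npz"); P=cloud("top",D["d"]); m=(P[...,0]>.40)&(P[...,0]<.47)&(abs(P[...,1]+.35)<.03)&(P[...,2]>.10)&(P[...,2]<.19); print("near",m.sum(),P[m].round(3)[:8])
```

```text
scene 119
0.515 28 y [-0.3555 -0.337  -0.3292] z [0.1518 0.1588 0.1651]
0.525 12 y [-0.347  -0.3399 -0.3338] z [0.1558 0.1596 0.1622]
0.535 16 y [-0.3441 -0.3371 -0.333 ] z [0.1524 0.1593 0.1616]
0.545 21 y [-0.3452 -0.3361 -0.3322] z [0.1476 0.1587 0.1614]
0.555 17 y [-0.3441 -0.3358 -0.3323] z [0.1527 0.1574 0.161 ]
0.565 25 y [-0.3432 -0.3392 -0.3332] z [0.1486 0.1533 0.1593]
top 105
0.515 12 y [-0.3399 -0.3348 -0.3322] z [0.1549 0.1611 0.1684]
0.525 22 y [-0.345  -0.3375 -0.3317] z [0.1591 0.1644 0.1683]
0.535 22 y [-0.3453 -0.3367 -0.3298] z [0.1594 0.1646 0.1677]
0.545 25 y [-0.3452 -0.3368 -0.3299] z [0.1582 0.1638 0.1669]
0.555 16 y [-0.3432 -0.3367 -0.3319] z [0.1582 0.1627 0.1656]
0.565 8 y [-0.3435 -0.338  -0.3334] z [0.1581 0.1602 0.167 ]
near 55 [[ 0.47  -0.335  0.156]
 [ 0.466 -0.335  0.158]
 [ 0.463 -0.337  0.163]
 [ 0.46  -0.336  0.163]
 [ 0.461 -0.339  0.162]
 [ 0.458 -0.337  0.162]
 [ 0.457 -0.339  0.164]
 [ 0.458 -0.342  0.16 ]]
```

Run:
```python
from h import *
D=np.load("top8.npz"); im,d=D["im"],D["d"]; P=cloud("top",d)
m=(P[...,0]>.40)&(P[...,0]<.60)&(abs(P[...,1]+.345)<.03)&(P[...,2]>.145)&(P[...,2]<.172)
ys,xs=np.where(m); G=onz("top",np.c_[xs,ys],.156)
for a in np.arange(.42,.60,.01):
    B=G[(G[:,0]>=a)&(G[:,0]<a+.01)]
    if len(B): print(round(a+.005,3),len(B),B[:,1].min().round(4),B[:,1].max().round(4),"mid",((B[:,1].min()+B[:,1].max())/2).round(4))
print("x range",G[:,0].min(),G[:,0].max())
# V blocks and plate again in initial image, both cameras
T=np.load("top0.npz"); P0=cloud("top",T["d"])
for lo,hi in((.515,.55),(.445,.48)):
    q=P0[(P0[...,0]>lo)&(P0[...,0]<hi)&(abs(P0[...,1]+.348)<.04)&(P0[...,2]>.045)&(P0[...,2]<.09)]
    hi_=q[q[:,2]>.070]; print("V",q[:,1].min().round(4),q[:,1].max().round(4),"high pts y",np.percentile(hi_[:,1],[2,98]).round(4),"x",np.percentile(hi_[:,0],[2,50,98]).round(4),"lowest z at y",q[q[:,2]<.06][:,1].round(3)[:10])
S=np.load("scene0.npz"); Q=cloud("scene",S["d"])
for lo,hi in((.515,.55),(.445,.48)):
    q=Q[(Q[...,0]>lo)&(Q[...,0]<hi)&(abs(Q[...,1]+.348)<.04)&(Q[...,2]>.045)&(Q[...,2]<.09)]
    print("scene V",len(q), np.percentile(q[:,1],[1,99]).round(4),np.percentile(q[:,0],[2,98]).round(4))
img=cv2.resize(im[150:240,290:390],(800,600),interpolation=cv2.INTER_CUBIC) if 0 else cv2.resize(im[150:225,290:390],(800,600),interpolation=cv2.INTER_CUBIC); cv2.imwrite("pics/t8.png",img)
```

```text
0.435 15 -0.3513 -0.3404 mid -0.3459
0.445 15 -0.3514 -0.3405 mid -0.3459
0.455 20 -0.3541 -0.3378 mid -0.346
0.465 5 -0.3406 -0.3352 mid -0.3379
0.505 3 -0.3272 -0.3245 mid -0.3258
0.515 10 -0.341 -0.3327 mid -0.3368
0.525 17 -0.3465 -0.3328 mid -0.3397
0.535 26 -0.3466 -0.3301 mid -0.3384
0.545 22 -0.3467 -0.3302 mid -0.3384
0.555 20 -0.3467 -0.333 mid -0.3399
0.565 10 -0.3441 -0.333 mid -0.3386
x range 0.43417732563858435 0.5643548386187015
V -0.3726 -0.3189 high pts y [-0.3701 -0.3199] x [0.521  0.5303 0.5395] lowest z at y [-0.319 -0.32  -0.32  -0.32  -0.321 -0.324 -0.327 -0.33  -0.334 -0.342]
V -0.3769 -0.3234 high pts y [-0.3759 -0.3247] x [0.4506 0.4594 0.4692] lowest z at y [-0.348 -0.325 -0.325 -0.325 -0.351 -0.325 -0.356 -0.325 -0.328 -0.333]
scene V 231 [-0.371  -0.3201] [0.5255 0.5449]
scene V 224 [-0.3767 -0.3246] [0.4553 0.4752]
```

View pics/t8.png

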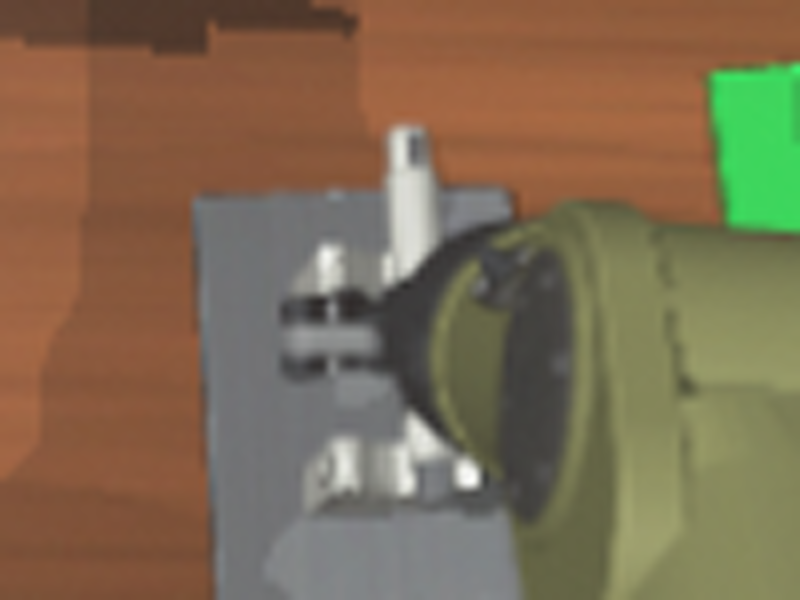

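```bash
python3 -m crank '[-0.16,-0.24,0,0,0,-0.08, 0,0,-0.8,0,0,0, 0,0,-0.8,0,0,0, 0,0,-0.6,0,0,0, 0,0,-0.4,0,0,0, 0,0,0,0,0,0, 0,0,0,0,0,0]'
python3 - <<'E'
from h import *
st()
im,d=r.capture("top"); P=cloud("top",d)
m=(P[...,0]>.40)&(P[...,0]<.60)&(abs(P[...,1]+.345)<.03)&(P[...,2]>.082)&(P[...,2]<.108)
ys,xs=np.where(m); G=onz("top",np.c_[xs,ys],.091)
for a in np.arange(.42,.60,.01):
    B=G[(G[:,0]>=a)&(G[:,0]<a+.01)]
    if len(B)>3: print(round(a+.005,3),len(B),"mid",((B[:,1].min()+B[:,1].max())/2).round(4))
print("x range",G[:,0].min(),G[:,0].max())
E
```

```text
time_s: 35.18
tcp_pos: [0.482, -0.3506, 0.1594]
tool_rot: [-0.084, 2.889, 0.022]
wrist_force: [0.9, 0.6, -2.4]
grip_width: 0.0157
finger_force: 59.5
t 35.18 tcp [ 0.482  -0.3506  0.1594] yang 93.38 z [ 0.248  0.022 -0.968] w 0.0157 ff 59.5 F [ 0.9  0.6 -2.4] q [ 1.23  0.7  -0.9   1.9   0.69  0.64  1.61]
0.435 15 mid -0.353
0.445 21 mid -0.3516
0.455 9 mid -0.3417
0.465 4 mid -0.3346
0.515 13 mid -0.3391
0.525 24 mid -0.3435
0.535 22 mid -0.3364
0.545 17 mid -0.3465
0.555 20 mid -0.3451
0.565 5 mid -0.3452
x range 0.4320399698554974 0.5623394045687373
```

```bash
python3 -m crank '[-0.04,0,-0.3,0,0,0, -0.04,0,-0.25,0,0,0, 0,0,-0.15,0,0,0, 0,0,-0.1,0,0,0, 0,0,0,0,0,0, 0,0,0,0,0,0]'
python3 -c "from h import *;st()"
```

```text
time_s: 35.73
tcp_pos: [0.4791, -0.3512, 0.1395]
tool_rot: [-0.082, 2.89, 0.02]
wrist_force: [-7.1, -0.1, 11.8]
grip_width: 0.0151
finger_force: 61.3
t 35.73 tcp [ 0.4791 -0.3512  0.1395] yang 93.32 z [ 0.247  0.021 -0.969] w 0.0151 ff 61.3 F [-7.1 -0.1 11.8] q [ 1.21  0.72 -0.87  1.93  0.72  0.6   1.58]
```

Contact shows as an upward 12 N, so the shaft is seated at the expected height. I'll release, rise along the tool axis, and check.

```bash
python3 -m crank '[0,0,0,0,0,0, 0,0,0,0,0,0, 0,0,0,0,0,0]' 40
python3 -m crank '[-0.1,0,0.5,0,0,0, -0.2,0,0.8,0,0,0, -0.2,0,0.8,0,0,0, -0.2,0,0.8,0,0,0, -0.2,0,0.9,0,0,0, -0.2,0,0.9,0,0,0, -0.2,0.8,0.9,0,0,0, -0.2,1,0.5,0,0,0, -0.2,1,0.5,0,0,0, 0,1,0,0,0,0, 0,1,0,0,0,0, 0,1,0,0,0,0]'
python3 -m crank '[0,1,0,0,0,0, 0,1,0,0,0,0, 0,1,0,0,0,0, 0,1,0,0,0,0, 0,1,0,0,0,0, 0,0,0,0,0,0]'
cat > chk.py <<'E'
from h import *
st()
im,d=r.capture("top"); P=cloud("top",d)
m=(P[...,0]>.40)&(P[...,0]<.60)&(abs(P[...,1]+.348)<.012)&(P[...,2]>.072)&(P[...,2]<.095)
A=P[m]; print("shaft n",len(A),"x",A[:,0].min(),A[:,0].max(),"top z",np.percentile(A[:,2],90))
for a in (.44,.485,.505,.55):
    B=A[abs(A[:,0]-a)<.006]; print(a,len(B),"y",B[:,1].min().round(4),B[:,1].max().round(4),"z",np.percentile(B[:,2],[50,95]).round(4))
for h in hubs(im,d,lo=(.36,.26),hi=(.67,.48),zl=(.038,.058)): print("hub",h)
for h in hubs(im,d,lo=(.487,-.14),hi=(.60,.17)): print("basket",h)
v=np.hstack([cv2.resize(im[130:250,40:180],(400,343)),cv2.resize(im[130:250,290:430],(400,343))]); cv2.imwrite("pics/end.png",v)
im,d=r.capture("scene"); Q=cloud("scene",d)
m=(Q[...,0]>.63)&(Q[...,0]<.72)&(Q[...,1]>-.14)&(Q[...,1]<.18)&(Q[...,2]>.16)&(Q[...,2]<.29)
B=Q[m]; n=np.linalg.svd(B-B.mean(0),full_matrices=False)[2][2]; print("lid",90-np.degrees(np.arcsin(abs(n[2]))))
E
python3 chk.py
```

```text
time_s: 35.98
tcp_pos: [0.4797, -0.3507, 0.1387]
tool_rot: [-0.083, 2.889, 0.023]
wrist_force: [1.0, -0.9, -0.4]
grip_width: 0.0398
finger_force: 0.0
time_s: 36.98
tcp_pos: [0.4367, -0.2043, 0.3043]
tool_rot: [-0.083, 2.889, 0.022]
wrist_force: [0.7, 0.7, 0.2]
grip_width: 0.0401
finger_force: 0.0
time_s: 37.48
tcp_pos: [0.4367, -0.0755, 0.3047]
tool_rot: [-0.093, 2.888, 0.023]
wrist_force: [0.9, 0.2, 0.4]
grip_width: 0.0399
finger_force: 0.0
t 37.48 tcp [ 0.4367 -0.0755  0.3047] yang 93.75 z [ 0.249  0.024 -0.968] w 0.0399 ff 0.0 F [0.9 0.2 0.4] q [ 1.13  0.26 -1.2   2.1   0.34  0.72  1.37]
shaft n 279 x 0.42787031981596946 0.5558026797685828 top z 0.08515679248024913
0.44 22 y -0.3587 -0.3449 z [0.0814 0.0845]
0.485 27 y -0.355 -0.3412 z [0.0817 0.0849]
0.505 27 y -0.3561 -0.3383 z [0.0827 0.0884]
0.55 23 y -0.3502 -0.3386 z [0.0795 0.0853]
hub (np.int32(90), array([128.2, 156.6]), array([0.6011, 0.2736, 0.0493]), np.float64(0.0502))
hub (np.int32(76), array([106.2, 135.8]), array([0.6641, 0.3453, 0.0479]), np.float64(0.0479))
hub (np.int32(79), array([107.6, 161.6]), array([0.584 , 0.334 , 0.0502]), np.float64(0.0503))
hub (np.int32(75), array([ 82.2, 163.4]), array([0.5764, 0.4098, 0.0508]), np.float64(0.0511))
hub (np.int32(112), array([126.3, 210.1]), array([0.4408, 0.2676, 0.0492]), np.float64(0.0498))
hub (np.int32(79), array([106.2, 203.4]), array([0.4584, 0.328 , 0.0501]), np.float64(0.0505))
hub (np.int32(69), array([ 79.7, 214.3]), array([0.4237, 0.4037, 0.0505]), np.float64(0.051))
hub (np.int32(22), array([ 85.9, 235.1]), array([0.3633, 0.3787, 0.0552]), np.float64(0.0553))
lid 75.08706106243552
```

View pics/end.png

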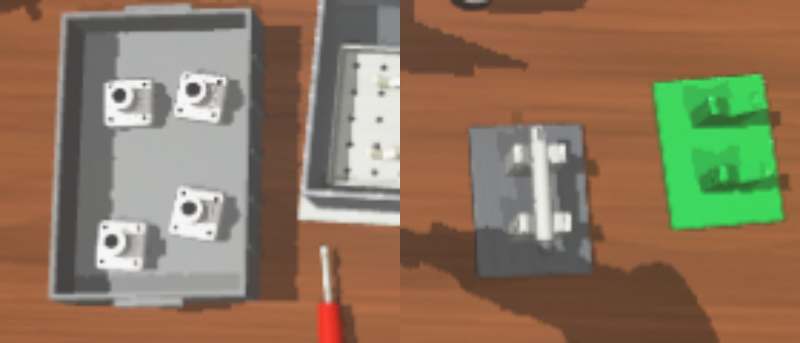

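The shaft lies in both Vs: its middle is about 3 mm off centre and its top is at z≈0.085. The four castings stand flat in the tote (left half) and the lid is at 75.1°. Handing in.

```bash
python3 -c "from cell import r; print(r.job_done())"
```

```text
the job is handed in; nothing more can be done
None
```

Job handed in: by my last check the lid stood at about 75°, all four castings were flange down on the tote floor, the shaft lay in both V-blocks about 3 mm off midway, and I made no contact with the cans, tools or brush; the final judgement wasn't shown to me.

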